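# Dress the tester display by bottle height

### The job

Set up the tester display: the squat round jar standing on the middle-height white block goes in the middle of the round brass tray, and the three square black-capped foundation bottles go upright in the middle of the three white blocks by height: shortest bottle on the lowest block, middle bottle on the middle block, tallest bottle on the highest block. Set each down gently without dropping it, knock nothing over, and leave the round black-capped bottle and the spray bottle where they stand.

Things in the scene. Friction and masses are not known exactly. Their poses are not given: they have to be found in the camera images.
- bottle_short: Square-section glass foundation bottle, 34 x 34 mm and 70 mm tall: lower 58% skin-beige, the rest a black square cap of the same width. Stands upright; grips anywhere across two opposite flat sides. About 110 g. Origin: centre of its underside; z up, x and y square to its flat sides. The shortest of three alike in all but height (70, 90, 110 mm).
- bottle_mid: Square-section glass foundation bottle, 34 x 34 mm and 90 mm tall: lower 58% skin-beige, the rest a black square cap of the same width. Stands upright; grips anywhere across two opposite flat sides. About 140 g. Origin: centre of its underside; z up, x and y square to its flat sides. The middle of three alike in all but height (70, 90, 110 mm).
- bottle_tall: Square-section glass foundation bottle, 34 x 34 mm and 110 mm tall: lower 58% skin-beige, the rest a black square cap of the same width. Stands upright; grips anywhere across two opposite flat sides. About 170 g. Origin: centre of its underside; z up, x and y square to its flat sides. The tallest of three alike in all but height (70, 90, 110 mm).
- jar: Squat round cream jar, 44 mm across and 64 mm tall, peach lower half and lilac cap (43 mm across), about 120 g. At the start it stands on top of the middle-height block (riser_mid). Origin: centre of its underside; z up.
- riser_low: White square display block with a thin brass line round its foot, 60 x 60 mm, 15 mm high, fixed to the counter; the lowest of the three (15, 35, 55 mm). Origin: centre of its underside, so its top face is 15 mm above the origin; z up.
- riser_mid: White square display block with a thin brass line round its foot, 60 x 60 mm, 35 mm high, fixed to the counter; the middle of the three (15, 35, 55 mm). Origin: centre of its underside, so its top face is 35 mm above the origin; z up. At the start the jar stands on it.
- riser_high: White square display block with a thin brass line round its foot, 60 x 60 mm, 55 mm high, fixed to the counter; the highest of the three (15, 35, 55 mm). Origin: centre of its underside, so its top face is 55 mm above the origin; z up.
- tray: Flat round brass tray, a plain disc 90 mm across and 6 mm thick without a rim, fixed to the counter. Origin: centre of its underside, so its top is 6 mm above the origin; z up.
- round_bottle: Bystander: round black-capped beige bottle, 36 mm across, 90 mm tall, loose; coloured like the square ones, but it stays where it is. Origin: centre of its underside; z up.
- spray: Bystander: clear round pump spray bottle with white nozzle, 42 mm across, 123 mm tall, loose. Origin: centre of its underside; z up.
Mind the look-alikes: they are no part of the job. Leave any red or turquoise look-alike of the bottle_mid alone.

How it is judged:
At the end, for the whole second after the job is handed in: The jar stands on the brass tray, the shortest bottle on the lowest block, the middle bottle on the middle block and the tallest on the highest: each upright (within 0.1 rad), resting on the top face (within 4 mm), its centre within 15 mm of the target's centre, released and at rest (horizontal distance between jar and tray below 0.015 m and z of jar in the frame of tray between 0.002 and 0.01 m and angle between each of jar, bottle_short, bottle_mid, bottle_tall's own z axis and vertical below 0.1 rad and linear speed of each of jar, bottle_short, bottle_mid, bottle_tall below 0.02 m/s and angular speed of each of jar, bottle_short, bottle_mid, bottle_tall below 0.2 rad/s and horizontal distance between bottle_short and riser_low below 0.015 m and z of bottle_short in the frame of riser_low between 0.011 and 0.019 m and horizontal distance between bottle_mid and riser_mid below 0.015 m and z of bottle_mid in the frame of riser_mid between 0.031 and 0.039 m and horizontal distance between bottle_tall and riser_high below 0.015 m and z of bottle_tall in the frame of riser_high between 0.051 and 0.059 m); the robot touches nothing.
It fails at once if the round bottle or the spray bottle is shifted by more than 30 mm (distance of any of round_bottle, spray from where it was at the start of the episode above 0.03 m).
It fails at once if a bottle or the jar is knocked over (leans more than 0.7 rad) (angle between any of bottle_short, bottle_mid, bottle_tall, jar, round_bottle, spray's own z axis and vertical above 0.7 rad).
It fails at once if a bottle or the jar falls freely from more than about 18 mm (faster than 0.6 m/s while not held) ((linear speed of bottle_short above 0.6 m/s and contact force between the fingers and bottle_short below 0.05 N) or (linear speed of bottle_mid above 0.6 m/s and contact force between the fingers and bottle_mid below 0.05 N) or (linear speed of bottle_tall above 0.6 m/s and contact force between the fingers and bottle_tall below 0.05 N) or (linear speed of jar above 0.6 m/s and contact force between the fingers and jar below 0.05 N)).
It also fails if it takes over 115 s, if anything falls off the work surface, if the arm or the gripper's body presses on something with over 40 N, if the wrist force passes 120 N, or if a joint passes its speed limit or range.

### The arm

A 6-joint arm with a two-finger parallel gripper is mounted at the origin on the work surface. World frame = base frame: x ahead of the robot, y to its left, z up, the work surface at z = 0. Lengths are in m, angles in rad, forces in N, time in s.
With the tool pointing down it reaches from about 0.35 to 0.775 m from the base axis. Payload 7.3 kg.
Tool frame: the origin (TCP) lies on the centre line of the jaws, within the pads' length; the fingertips stand 25 mm ahead of it and the grasp point (between the pads) lies 6 mm ahead of it; z points along the fingers, y is the direction in which the jaws open and shut (so a half turn about z gives the same grasp; the last joint's range is limited). The gripper opens to 92 mm and grips with 3 to 60 N. Pads are 19 mm wide; open, the fingers measure 130 mm over their backs; the gripper's body (75 mm by 190 mm) begins 47 mm behind the grasp point.
Start: joints at [-1.478, 0.342, 1.524, -0, 1.275, -0.146], TCP at [0.124, -0.51, 0.252] pointing down, gripper open.
Joint ranges: [-2.53, 2.53], [-0.77, 2.02], [0.04, 2.7], [-1, 4.14], [0.28, 2.66], [-3.11, 3.11]. Speed limits (rad/s): [2.57, 2.57, 3.14, 3.14, 3.14, 3.14].

### API

Orientations are given as [roll, pitch, yaw] about the fixed x, y, z axes, in that order (R = Rz(yaw) Ry(pitch) Rx(roll)).
In Python, from cell import telemetry, read_camera, workorder gives the robot as it stands.
- The arm moves only by the shell command python3 -m creep 'ROWS' [FORCE]. ROWS is JSON, one flat list of numbers, 5 for each row, row after row: the opening, from 0 (shut) to 1 (fully open), then the shift along the world's x, y, z in m, then the turn about the world's z in rad. A call has 1 to 12 rows; each row shifts and turns the pose as measured when the row begins; what a row does not reach is not made up. A row lasts 1/8 s, in which the tool goes at most 62.5 mm and 10.7 degrees, less where a joint would pass 70% of its speed; a pose out of reach is approached as far as the arm can. A call is refused whole if a number of a shift passes 0.0625 or a number of a turn 0.188, either way. A call with a gripper value outside its range is refused whole. The fingers move at their own pace and stop on an object; FORCE is the grip in N (left out, the last holds). Time passes only in rows, so rows that do not move let the fingers close. It gives the time, the measured TCP pose, the force and the opening at its end, in the units of the state.
- telemetry.observe(): the state, without advancing time (a new reading comes with each control period).
- read_camera(name): name is "side" or "top" or "wrist"; returns a dict with "image" (480x640x3 uint8, red, green, blue), "fovy" (degrees; the focal length in pixels is half the picture's height over the tangent of half this angle, whatever the lens; pixels are square), "cx", "cy" (the principal point, pixels), "R" (3x3) and "t" (3): a world point X has camera coordinates R X + t. Camera axes: x right, y down, z forward; pixel columns grow to the right and rows downward; lengths in m; the calibration is good to about 2 mm. A picture is of the moment at which its call begins. There is no depth.
- workorder.hand_in(): hands the job in, once; it reports no verdict.
The state is a dict: "time": time; "qpos": joint angles; "qvel": joint speeds; "joint_efforts": joint torques, N m; "tool_pos": TCP position; "tool_rot": TCP orientation; "contact_force": force on the tool from outside, world axes, zero at the start; "torque": the same for the moment, N m; "opening": finger opening in m.
Only numpy, scipy, OpenCV 4.12 (cv2) and the standard library are available. Lean on these libraries where they do the work, as an engineer would, in place of code of your own. Each camera call takes 0.05 s, during which the arm holds its last target.

## Working session

There is one attempt and no reset: what is moved stays moved. The work goes in short steps, Python scripts to look and compute and a shell command to move; the robot and the scene stay as the last step left them, time stands still between calls to the robot, and variables do not carry over. Pictures are saved under pics/ and viewed, and the job is handed in when it is done.

```bash
mkdir -p pics; ls; cat > h.py <<'E'
import numpy as np,cv2
from cell import telemetry, read_camera, workorder
def snap(n,f):
    c=read_camera(n); cv2.imwrite(f'pics/{f}.png',c['image'][:,:,::-1]); np.savez(f'pics/{f}.npz',**c); return c
def ray(c,u,v,z):
    f=240/np.tan(np.radians(float(c['fovy']))/2)
    R=np.array(c['R']);t=np.array(c['t'])
    d=R.T@np.array([(u-c['cx'])/f,(v-c['cy'])/f,1]); o=-R.T@t
    return o+d*(z-o[2])/d[2]
def proj(c,X):
    f=240/np.tan(np.radians(float(c['fovy']))/2)
    p=np.array(c['R'])@np.array(X)+np.array(c['t']); return p[:2]/p[2]*f+[c['cx'],c['cy']]
E
python3 - <<'E'
from h import *
print(telemetry.observe())
for n in('top','side','wrist'):
    c=snap(n,n+'0'); print(n,c['fovy'],c['cx'],c['cy'],-np.array(c['R']).T@c['t'])
E
```

```text
pics
{'time': 0.0, 'qpos': array([-1.47800059e+00,  3.42699555e-01,  1.52500705e+00, -2.48320820e-06,
        1.27540651e+00, -1.45996000e-01]), 'qvel': array([-2.92596697e-04, -8.95394256e-06,  2.51912251e-04, -1.72755672e-03,
       -3.16428082e-04,  9.63097786e-04]), 'joint_efforts': array([ 3.33389020e-03, -4.31236267e+01, -2.44220316e+01,  7.21962657e-02,
        5.60846622e-02, -1.17844197e-04]), 'tool_pos': array([ 0.12416616, -0.50972696,  0.25106044]), 'tool_rot': array([-3.14008802e+00, -2.18843873e-04,  2.38792299e-01]), 'contact_force': array([-1.10542896,  0.04422101, -0.37568621]), 'torque': array([ 0.01242209, -0.04508937, -0.00324725]), 'opening': 0.0920870714344855}
top 55.9796334241365 316.85483640631975 243.42235130084168 [ 0.34167921 -0.0099645   0.98415938]
side 46.66819342491566 312.2507257201909 242.65968085461697 [0.36922773 1.07124988 0.75332854]
wrist 62.405379764170036 319.91633794672526 235.00409985218383 [ 0.19853176 -0.49193064  0.3841713 ]
```

View pics/top0.png

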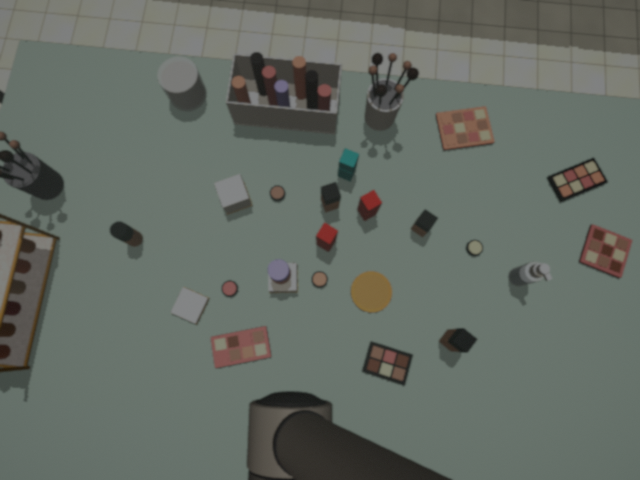

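View pics/side0.png

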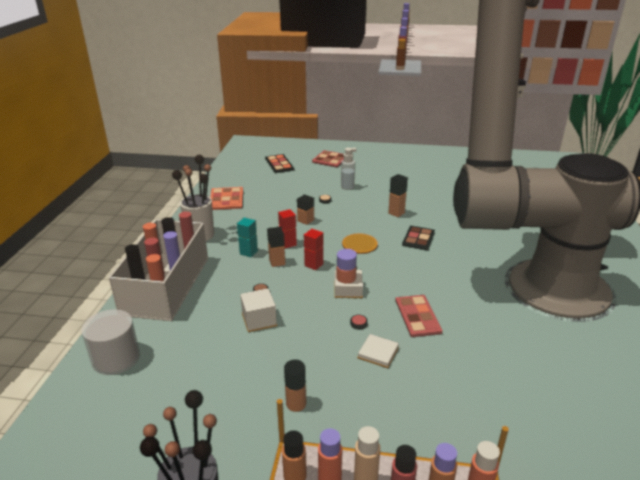

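View pics/wrist0.png

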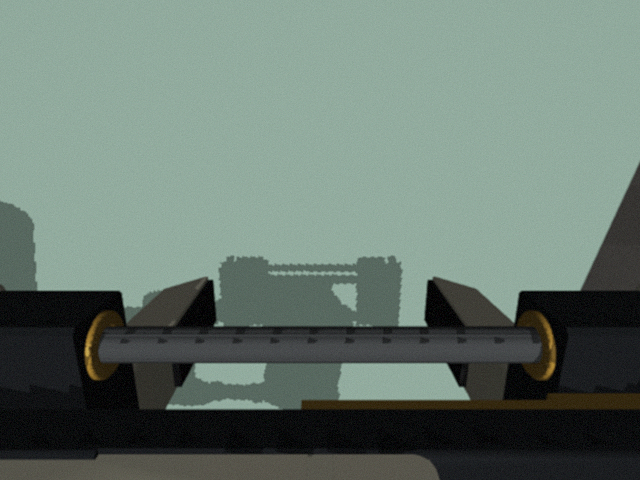

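Top view: the candidates for the square bottles are black-capped at (330,195), (425,222) and (460,340). The look-alikes are turquoise (347,163), red (370,205), red (327,237) and the round bottle (122,232). The jar is at (280,272) and the tray at (371,292). The blocks are high (233,193), mid (283,278) and low (189,306). Next I'll enlarge these.

```bash
python3 - <<'E'
from h import *
a=cv2.imread('pics/top0.png')
def crop(f,x0,y0,w,h,s,o):
    a=cv2.imread(f'pics/{f}.png')[y0:y0+h,x0:x0+w]
    a=cv2.convertScaleAbs(a,alpha=1.5,beta=15)
    a=cv2.resize(a,None,fx=s,fy=s,interpolation=cv2.INTER_CUBIC)
    for i in range(0,w,10):
        if (x0+i)%20==0: cv2.putText(a,str(x0+i),(i*s,10),0,.35,(0,0,255),1); cv2.line(a,(i*s,12),(i*s,18),(0,0,255),1)
    for j in range(0,h,10):
        if (y0+j)%20==0: cv2.putText(a,str(y0+j),(0,j*s+4),0,.35,(0,0,255),1); cv2.line(a,(25,j*s),(30,j*s),(0,0,255),1)
    cv2.imwrite(f'pics/{o}.png',a)
crop('top0',300,140,150,110,5,'c1')
crop('top0',340,240,150,120,5,'c2')
crop('top0',160,170,150,160,5,'c3')
a=cv2.imread('pics/c3.png');cv2.imwrite('pics/c3.png',a[:600]) if 0 else cv2.imwrite('pics/c3.png',cv2.resize(a,(560,598)))
E
```

```text
(no output)
```

View pics/c1.png

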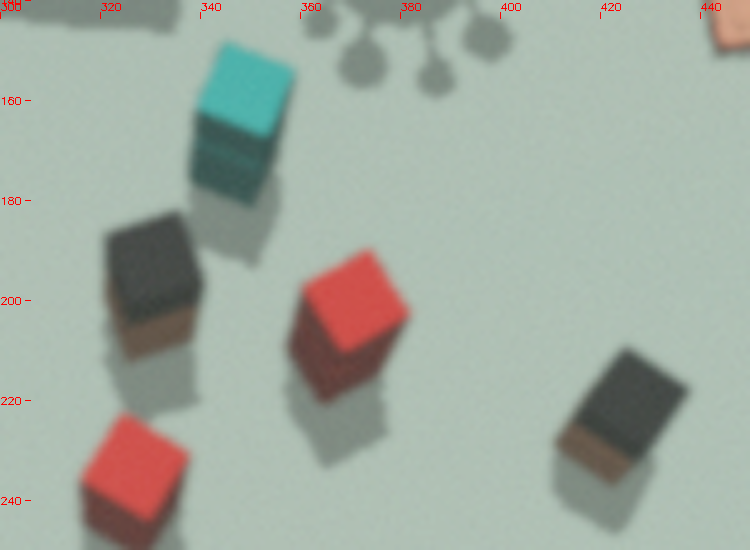

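View pics/c2.png

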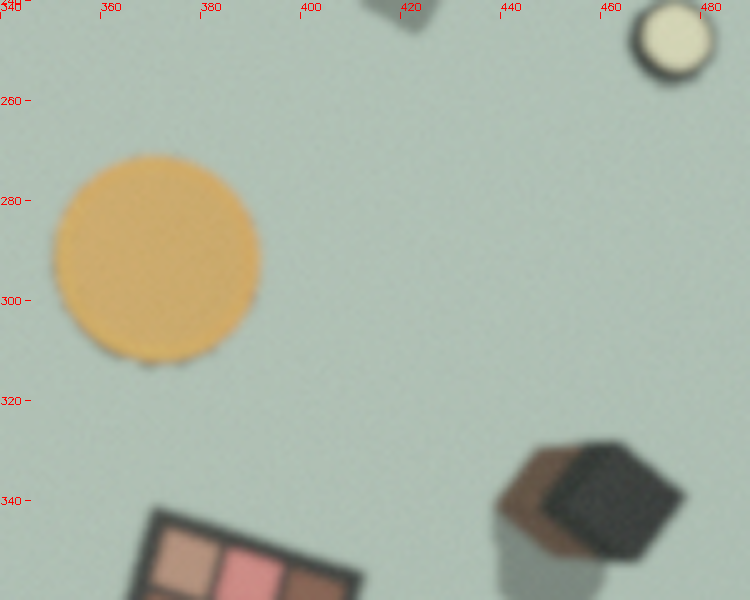

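View pics/c3.png

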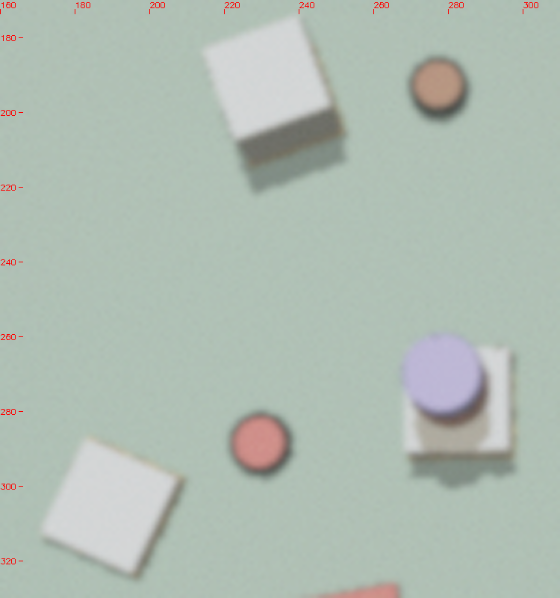

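```bash
cat > m1.py <<'E'
from h import *
from scipy.optimize import minimize
c=dict(np.load('pics/top0.npz')); im=c['image'].astype(int)
def box(x,y,a,h,w=.034,z0=0):
    R=np.array([[np.cos(a),-np.sin(a)],[np.sin(a),np.cos(a)]])
    q=[R@np.array(s)*w/2+[x,y] for s in((1,1),(1,-1),(-1,-1),(-1,1))]
    return [(*p,z) for p in q for z in(z0,z0+h)]
S=8
def fit(x0,y0,w,h,seed):
    p=im[y0:y0+h,x0:x0+w]; r,g,b=p[...,0],p[...,1],p[...,2]
    m=((p.sum(2)<170)|(r>g+3)).astype(np.uint8)
    m=cv2.morphologyEx(m,cv2.MORPH_OPEN,np.ones((3,3),np.uint8))
    n,l,st,_=cv2.connectedComponentsWithStats(m); k=1+np.argmax(st[1:,4]); m=(l==k).astype(np.float32)
    M=cv2.GaussianBlur(m,(3,3),.6)
    def cost(q,hh):
        P=np.array([proj(c,X) for X in box(*q,hh)])-[x0,y0]
        hull=cv2.convexHull(np.float32((P+.5)*S))
        I=np.zeros((h*S,w*S),np.uint8); cv2.fillConvexPoly(I,np.int32(hull),255)
        I=cv2.resize(I,(w,h),interpolation=cv2.INTER_AREA).astype(np.float32)/255
        I=cv2.GaussianBlur(I,(3,3),.6)
        return ((I-M)**2).sum()
    u,v=seed; res=[]
    for hh in(.07,.09,.11):
        best=None
        for a in np.arange(0,1.57,.26):
            g0=ray(c,u,v,hh/2)
            s=minimize(cost,[g0[0],g0[1],a],args=(hh,),method='Nelder-Mead',options=dict(initial_simplex=[[g0[0],g0[1],a],[g0[0]+.01,g0[1],a],[g0[0],g0[1]+.01,a],[g0[0],g0[1],a+.2]],xatol=1e-4))
            if best is None or s.fun<best.fun: best=s
        res.append((hh,best.fun.round(2),best.x.round(4)))
    print(seed,int(m.sum()),*res,sep='\n ')
if __name__=='__main__':
    fit(310,170,40,50,(330,195)); fit(405,200,45,45,(424,222)); fit(430,318,55,45,(459,340))
    def pts(L,z):
        Q=np.array([ray(c,160+x/3.733,170+y/3.7375,z)[:2] for x,y in L]); print(Q.round(4).tolist(),'c',Q.mean(0).round(4),'sides',[round(float(np.linalg.norm(Q[i]-Q[i-1])),4) for i in range(len(Q))]); return Q
    pts([(90,438),(182,477),(138,574),(42,535)],.015)
    pts([(203,49),(297,14),(332,104),(237,140)],.055)
    Q=pts([(510,348),(510,453),(404,453)],.035); print('mid c',(Q[0]+Q[2])/2)
    print('jar',ray(c,160+443/3.733,170+374/3.7375,.099))
    print('tray',ray(c,340+157/5,240+259/5,.006), ray(c,122,232,.09), 'spray',ray(c,527,276,.05))
E
python3 m1.py
```

```text
(330, 195)
 406
 (0.07, np.float64(12.01), array([ 0.6465, -0.0047,  0.2747]))
 (0.09, np.float64(33.62), array([ 0.6429, -0.0045,  0.2117]))
 (0.11, np.float64(80.06), array([ 0.6376, -0.0046,  1.6842]))
(424, 222)
 351
 (0.07, np.float64(36.32), array([ 0.6084, -0.2109,  0.9756]))
 (0.09, np.float64(89.47), array([ 0.6028, -0.2073,  0.9709]))
 (0.11, np.float64(147.7), array([ 0.5977, -0.2026,  0.9769]))
(459, 340)
 597
 (0.07, np.float64(48.87), array([ 0.369 , -0.2958,  1.1135]))
 (0.09, np.float64(14.9), array([ 0.3687, -0.2915,  1.0325]))
 (0.11, np.float64(47.8), array([ 0.368 , -0.2879, -0.4565]))
[[0.4182, 0.2871], [0.4018, 0.2309], [0.345, 0.2472], [0.3608, 0.3051]] c [0.3815 0.2676] sides [0.0602, 0.0586, 0.0591, 0.06]
[[0.6449, 0.2474], [0.6719, 0.1962], [0.6199, 0.1684], [0.5928, 0.2196]] c [0.6324 0.2079] sides [0.0591, 0.0579, 0.059, 0.0579]
[[0.4929, 0.0513], [0.4335, 0.0444], [0.4272, 0.1037]] c [0.4512 0.0665] sides [0.0841, 0.0598, 0.0597]
mid c [0.46004818 0.07751212]
jar [0.46509175 0.08087793 0.099     ]
tray [ 0.45232271 -0.11505271  0.006     ] [0.509997   0.40871622 0.09      ] spray [ 0.51460741 -0.42946474  0.05      ]
```

```bash
python3 - <<'E'
from h import *
c=dict(np.load('pics/top0.npz'));im=c['image']
for (u,v) in [(330,190),(330,207),(325,218),(425,218),(418,232),(418,242),(460,335),(445,340),(440,355),(400,240)]: print(u,v,im[v,u])
print(*[im[222,u] for u in range(408,442)])
E
sed -i 's/p.sum(2)<170)|(r>g+3)/p.sum(2)<185)|(r>g-4)/' m1.py; python3 m1.py | head -12
```

```text
330 190 [36 38 37]
330 207 [56 47 39]
325 218 [77 84 79]
425 218 [37 40 38]
418 232 [57 50 41]
418 242 [77 86 80]
460 335 [32 35 32]
445 340 [58 47 38]
440 355 [79 88 82]
400 240 [107 119 111]
[107 118 110] [106 118 111] [106 118 110] [107 118 110] [104 115 107] [ 97 107  99] [81 88 80] [59 64 58] [41 45 41] [34 37 35] [34 37 34] [35 38 35] [37 41 39] [34 38 36] [37 39 38] [37 41 39] [37 39 37] [37 39 37] [35 40 37] [37 39 37] [38 41 38] [35 40 36] [37 40 37] [38 41 38] [37 40 37] [42 46 43] [57 64 60] [78 87 81] [ 95 105  98] [104 116 108] [106 118 110] [107 117 110] [106 118 110] [107 118 111]
(330, 195)
 454
 (0.07, np.float64(18.04), array([ 0.6447, -0.0044,  0.3191]))
 (0.09, np.float64(13.16), array([ 0.6408, -0.0045,  1.8528]))
 (0.11, np.float64(51.68), array([ 0.6363, -0.0044,  0.2324]))
(424, 222)
 387
 (0.07, np.float64(13.83), array([ 0.6078, -0.2111,  1.0063]))
 (0.09, np.float64(60.39), array([ 0.6033, -0.2076,  0.9776]))
 (0.11, np.float64(116.87), array([ 0.5974, -0.2032,  0.9727]))
(459, 340)
 635
```

```bash
sed -i 's/p.sum(2)<185/p.sum(2)<200/' m1.py; python3 m1.py | head -16; cat > ov.py <<'E'
from h import *
from m1 import box
import sys
def ov(f,items,x0,y0,w,h,s,o):
    c=dict(np.load(f'pics/{f}.npz')); a=c['image'][:,:,::-1].copy()
    a=cv2.convertScaleAbs(a,alpha=1.4)[y0:y0+h,x0:x0+w]; a=cv2.resize(a,None,fx=s,fy=s,interpolation=cv2.INTER_CUBIC)
    for (x,y,yaw,hh,ww,z0) in items:
        P=[tuple(int(k) for k in (proj(c,X)-[x0,y0]+.5)*s) for X in box(x,y,yaw,hh,ww,z0)]
        for i in range(4):
            for A,B in((2*i,2*i+1),(2*i,(2*i+2)%8),(2*i+1,(2*i+3)%8)): cv2.line(a,P[A],P[B],(0,255,0) if ww<.05 else (255,0,0),1)
    cv2.imwrite(f'pics/{o}.png',a)
E
python3 - <<'E'
from ov import *
I=[(.6408,-.0045,.282,.09,.034,0),(.6078,-.2111,1.006,.07,.034,0),(.3684,-.2889,1.09,.11,.034,0),(.3815,.2676,-.285,.015,.06,0),(.6324,.2079,.485,.055,.06,0),(.460,.0775,.11,.035,.06,0),(.4523,-.115,0,.006,.09,0),(.465,.081,0,.064,.044,.035)]
ov('side0',I,220,150,220,230,3,'ovs'); 
a=cv2.imread('pics/ovs.png'); cv2.imwrite('pics/ovs.png',cv2.resize(a,(573,599)))
E
```

```text
(330, 195)
 466
 (0.07, np.float64(18.56), array([ 0.6451, -0.0044,  1.9012]))
 (0.09, np.float64(9.14), array([ 0.6413, -0.0043,  0.3324]))
 (0.11, np.float64(46.6), array([ 0.6369, -0.0042,  0.2628]))
(424, 222)
 389
 (0.07, np.float64(13.48), array([ 0.608 , -0.2112,  0.9886]))
 (0.09, np.float64(60.63), array([ 0.6032, -0.2073,  0.978 ]))
 (0.11, np.float64(116.51), array([ 0.5975, -0.2032,  0.9642]))
(459, 340)
 644
 (0.07, np.float64(76.56), array([ 0.3689, -0.2949,  1.0435]))
 (0.09, np.float64(19.61), array([ 0.3684, -0.2909,  1.0037]))
 (0.11, np.float64(20.23), array([ 0.368 , -0.2867,  1.0126]))
[[0.4182, 0.2871], [0.4018, 0.2309], [0.345, 0.2472], [0.3608, 0.3051]] c [0.3815 0.2676] sides [0.0602, 0.0586, 0.0591, 0.06]
```

View pics/ovs.png

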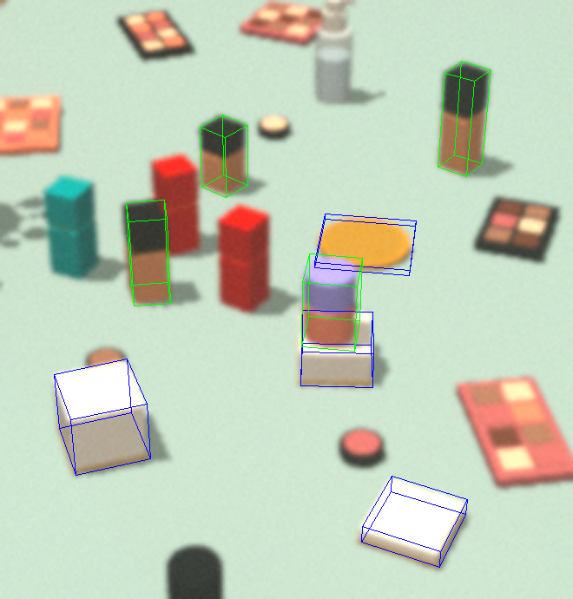

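Overlay: the model boxes match all three bottles, the three blocks, the tray and the jar in the side view. That gives mid (330,195), short (425,222) and tall (460,340) in the top image. Before starting I'll check the look-alike positions for gripper clearance, then move toward the jar.

```bash
python3 - <<'E'
from h import *
c=dict(np.load('pics/top0.npz'))
for n,u,v in(('turq',348,157.5),('red2',371,200),('red1',327,233)): print(n,ray(c,u,v,.09).round(3))
E
python3 -m creep '[0.75,0.05,0.04,0,0, 0.75,0.05,0.04,0,-0.03, 0.75,0.05,0.05,0,-0.03, 0.75,0.05,0.05,0,-0.03, 0.75,0.05,0.05,0,-0.03, 0.75,0.05,0.05,0,-0.03, 0.75,0.03,0.06,0,-0.03, 0.75,0,0.06,0,-0.03, 0.75,0,0.06,0,-0.03, 0.75,0,0.06,0,0, 0.75,0,0.03,0,0, 0.75,0,0,0,0]'
```

```text
turq [ 0.72  -0.034  0.09 ]
red2 [ 0.632 -0.09   0.09 ]
red1 [ 0.552 -0.006  0.09 ]
time: 1.65
tool_pos: [0.4271, 0.0225, 0.2485]
tool_rot: [-3.139, 0.0, -0.012]
contact_force: [0.2, -0.0, 0.1]
opening: 0.069
```

```bash
python3 -m creep '[0.75,0.02,0.03,0,0, 0.75,0.018,0.03,0,0, 0.75,0,0,0,0]'; python3 - <<'E'
from h import *
c=snap('wrist','w1'); s=telemetry.observe(); print(s['tool_pos'])
print(proj(c,[.465,.081,.099]),proj(c,[.4650,.081,.035]))
E
```

```text
time: 2.02
tool_pos: [0.4665, 0.0813, 0.2482]
tool_rot: [-3.14, 0.001, -0.014]
contact_force: [-0.4, -0.5, 0.6]
opening: 0.069
[0.46596723 0.08046237 0.24817137]
[321.42163821 230.20241668] [321.33393348 211.11289282]
```

View pics/w1.png

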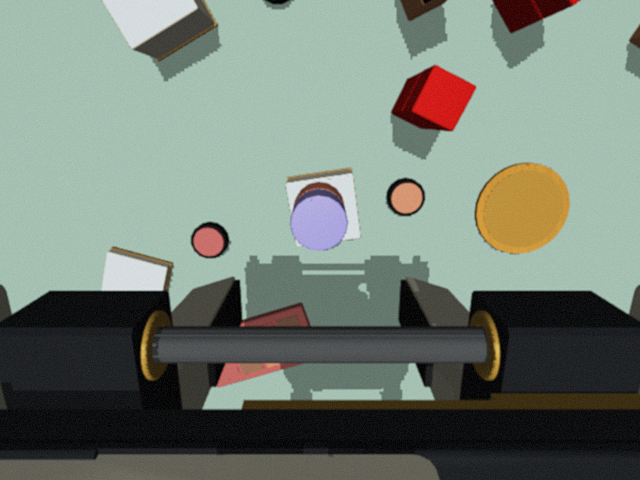

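```bash
python3 - <<'E'
from h import *
c=dict(np.load('pics/w1.npz'))
print('jar',ray(c,319,221,.099),'tray',ray(c,522.5,208,.006))
P=[ray(c,u,v,.035)[:2].round(4) for u,v in((287,178),(351,170),(360,238),(297,246))]; print(P,(P[0]+P[2])/2)
E
```

```text
jar [0.47203285 0.08267766 0.099     ] tray [ 0.45867638 -0.1131915   0.006     ]
[array([0.495 , 0.1106]), array([0.5011, 0.0547]), array([0.4394, 0.0461]), array([0.4326, 0.1038])] [0.4672  0.07835]
```

Wrist and top differ by about 6 mm in x. I'll check the fingers against the jar in the side and top views.

```bash
python3 -m creep '[0.75,0,0,-0.05,0, 0.75,0,0,-0.03,0, 0.75,0,0,0,0,0.75,0,0,0,0]'; python3 - <<'E'
from h import *
c=snap('side','s1'); p=telemetry.observe()['tool_pos']; print(p, proj(c,p+[0,0,-.025]))
c=snap('wrist','w2'); print(c['R'], -np.array(c['R']).T@c['t'])
for f in ['s1']:
    a=cv2.imread(f'pics/{f}.png')[150:320,260:460]; cv2.imwrite('pics/s1c.png',cv2.resize(a,None,fx=3.5,fy=3.5,interpolation=2))
E
```

```text
time: 2.58
tool_pos: [0.4659, 0.0753, 0.1678]
tool_rot: [3.141, -0.001, -0.02]
contact_force: [-0.9, -0.0, 0.5]
opening: 0.069
[0.46592911 0.0754055  0.16789637] [347.62777326 234.3579519 ]
[[-2.03829901e-02 -9.99792184e-01 -3.49768759e-04]
 [-9.60730659e-01  1.94897987e-02  2.76797305e-01]
 [-2.76732965e-01  5.97799029e-03 -9.60928265e-01]] [0.54226896 0.0742853  0.30102494]
```

View pics/s1c.png

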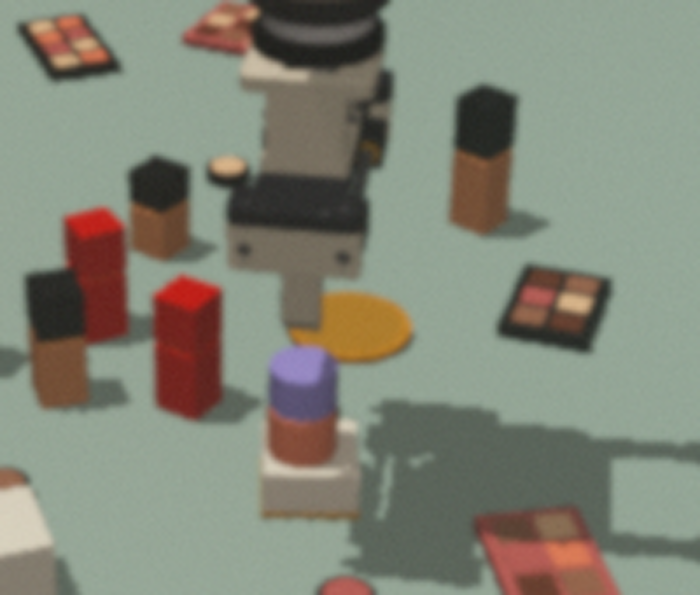

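View pics/w2.png

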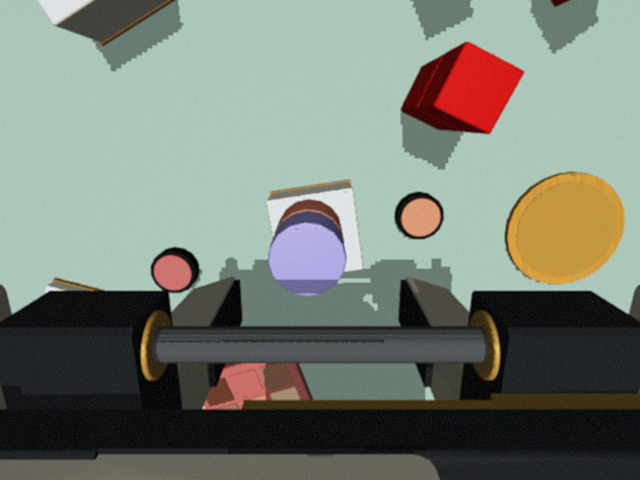

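```bash
python3 - <<'E'
from h import *
c=dict(np.load('pics/w2.npz')); print('jar w',ray(c,307.5,257.5,.099),'tray',ray(c,565,228,.006))
c=dict(np.load('pics/s1.npz'))
for x in(.465,.468,.472): print(x,proj(c,[x,.081,.067]),proj(c,[x,.075+.04,.1425]))
E
```

```text
jar w [0.47159944 0.08249558 0.099     ] tray [ 0.4590916  -0.11284773  0.006     ]
0.465 [347.00556561 265.62421552] [345.9430622  244.55636321]
0.468 [345.62739032 265.50944889] [344.4821086 244.4426885]
0.472 [343.79136162 265.35655483] [342.5358996  244.29125676]
```

Side view: the finger is at u≈346.3 and the jar at u≈346.6, so x ≈ 0.465–0.466. Top and side agree with the arm, so the wrist camera is biased about 6 mm in x. I'll descend and grip.

```bash
python3 -m creep '[0.75,0,0.006,-0.03,0.01, 0.75,0,0,-0.03,0, 0.75,0,0,-0.02,0, 0.75,0,0,0,0]'
```

```text
time: 3.18
tool_pos: [0.4696, 0.0814, 0.0912]
tool_rot: [3.141, -0.013, -0.009]
contact_force: [-0.7, -0.0, 0.7]
opening: 0.0688
```

```bash
python3 -m creep '[0.75,-0.004,0,-0.01,0, 0.75,0,0,-0.007,0, 0.75,0,0,0,0]' 15; python3 -c "
from h import *
print(telemetry.observe()['tool_pos'])"
```

```text
time: 3.55
tool_pos: [0.467, 0.0814, 0.0758]
tool_rot: [3.141, -0.018, -0.009]
contact_force: [-0.5, 1.1, -0.5]
opening: 0.0696
[0.46703965 0.0813854  0.07580907]
```

```bash
python3 -m creep '[0.4,0,0,0,0, 0.2,0,0,0,0, 0.2,0,0,0,0, 0.2,0,0,0,0]' 15
```

```text
time: 4.05
tool_pos: [0.4676, 0.0814, 0.0765]
tool_rot: [3.141, -0.019, -0.009]
contact_force: [-0.5, 0.5, -2.3]
opening: 0.0438
```

```bash
python3 -m creep '[0.2,0,0,0.02,0, 0.2,0,0,0.03,0, 0.2,0,-0.02,0.01,0, 0.2,-0.003,-0.03,0,0, 0.2,-0.003,-0.03,0,0, 0.2,-0.003,-0.03,0,0, 0.2,-0.003,-0.03,0,0, 0.2,-0.003,-0.03,0,0, 0.2,0,-0.02,0,0, 0.2,0,0,0,0, 0.2,0,0,0,0]'
```

```text
time: 5.42
tool_pos: [0.4499, -0.1134, 0.1373]
tool_rot: [-3.142, -0.016, -0.008]
contact_force: [0.1, 0.1, -2.3]
opening: 0.0435
```

```bash
python3 -m creep '[0.2,0.003,-0.002,-0.03,0, 0.2,0,0,-0.03,0, 0.2,0,0,-0.02,0, 0.2,0,0,0,0, 0.2,0,0,0,0]'; python3 - <<'E'
from h import *
c=snap('side','s2')
a=cv2.imread('pics/s2.png')[190:290,300:440]; cv2.imwrite('pics/s2c.png',cv2.resize(a,None,fx=5,fy=5,interpolation=2))
c=snap('top','t2')
a=cv2.imread('pics/t2.png')[220:340,290:440]; cv2.imwrite('pics/t2c.png',cv2.resize(a,None,fx=5,fy=5,interpolation=2))
E
```

```text
time: 6.05
tool_pos: [0.4538, -0.1117, 0.0564]
tool_rot: [3.141, -0.018, -0.003]
contact_force: [0.7, 0.0, -1.3]
opening: 0.0438
```

View pics/s2c.png

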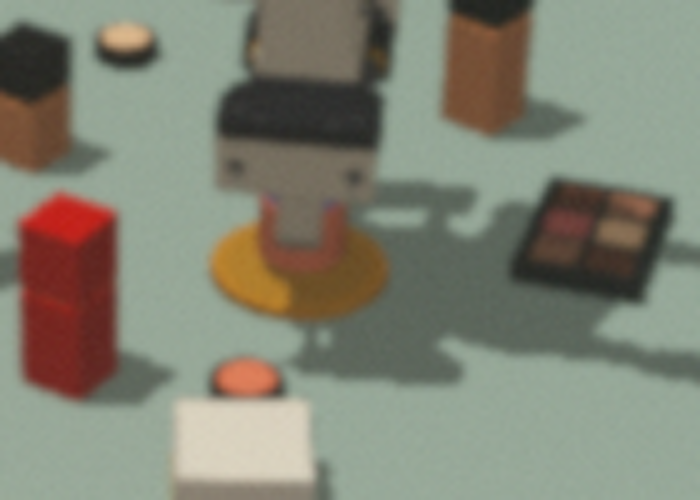

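View pics/t2c.png

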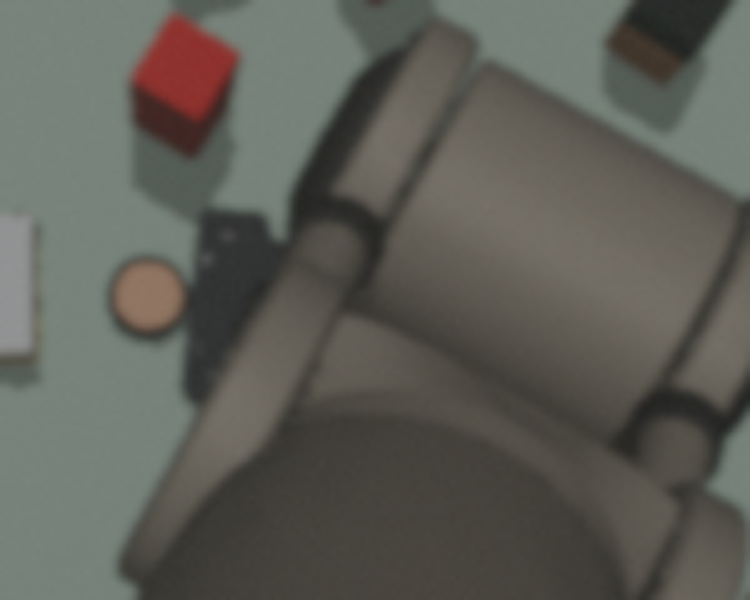

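Side view: the jar is centred at crop x≈303 over the tray at ≈299, which is within 2 mm. I'll lower it the rest of the way.

```bash
python3 -m creep '[0.2,0.001,-0.004,-0.004,0, 0.2,0,0,-0.003,0, 0.2,0,0,0,0]'; python3 -m creep '[0.2,0,0,-0.002,0, 0.2,0,0,0,0]'
```

```text
time: 6.52
tool_pos: [0.4558, -0.1166, 0.0505]
tool_rot: [3.14, -0.021, -0.003]
contact_force: [0.6, 0.4, -1.6]
opening: 0.0434
time: 6.78
tool_pos: [0.4558, -0.1167, 0.0485]
tool_rot: [3.14, -0.021, -0.003]
contact_force: [0.0, 0.4, -0.7]
opening: 0.0433
```

```bash
python3 -m creep '[0.2,-0.001,0.001,-0.001,0, 0.2,0,0,0,0]'; python3 -m creep '[0.2,0,0,-0.001,0, 0.2,0,0,0,0]'
```

```text
time: 7.02
tool_pos: [0.4549, -0.1157, 0.0475]
tool_rot: [3.14, -0.022, -0.003]
contact_force: [-0.4, -0.7, -1.1]
opening: 0.0435
time: 7.28
tool_pos: [0.4549, -0.1157, 0.0476]
tool_rot: [3.139, -0.022, -0.003]
contact_force: [-0.4, -0.7, -0.8]
opening: 0.0439
```

```bash
python3 -m creep '[0.55,0,0,0,0, 0.7,0,0,0,0, 0.75,0,0,0,0, 0.75,0,0,0.02,0, 0.75,0,0,0.04,0, 0.75,0,0,0.05,0, 0.75,0,0,0,0]'; python3 - <<'E'
from h import *
c=snap('side','s3')
a=cv2.imread('pics/s3.png')[190:290,300:440]; cv2.imwrite('pics/s3c.png',cv2.resize(a,None,fx=5,fy=5,interpolation=2))
E
```

```text
time: 8.15
tool_pos: [0.4543, -0.1154, 0.1598]
tool_rot: [3.14, -0.02, -0.003]
contact_force: [0.4, 0.2, 0.2]
opening: 0.0691
```

View pics/s3c.png

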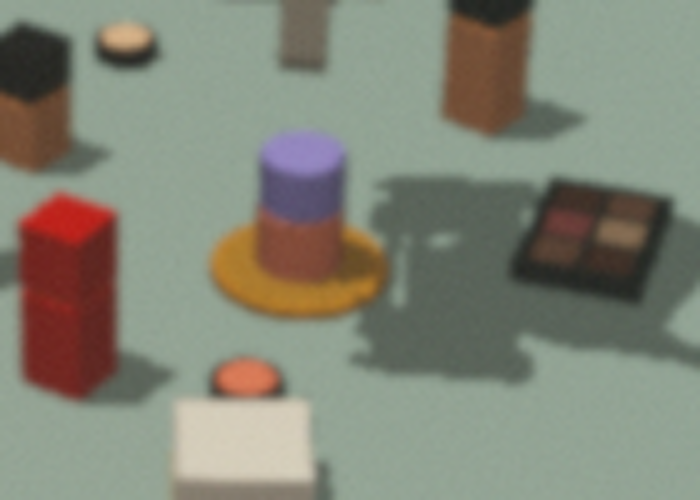

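The jar stands upright and centred on the tray. Next is the middle bottle.

```bash
python3 -m creep '[0.62,0.02,0.01,0.03,0.06, 0.62,0.04,0.02,0,0.06, 0.62,0.04,0.02,0,0.06, 0.62,0.04,0.025,0,0.06, 0.62,0.04,0.03,0,0.06, 0.62,0.01,0.006,0,0, 0.62,0,0,0,0, 0.62,0,0,0,0]'; python3 - <<'E'
from h import *
c=snap('wrist','w4'); print(telemetry.observe()['tool_pos'])
E
```

```text
time: 9.2
tool_pos: [0.642, -0.0006, 0.1752]
tool_rot: [-3.133, 0.004, 0.302]
contact_force: [-0.2, -0.3, -1.1]
opening: 0.057
[ 0.64192028 -0.00078589  0.17526475]
```

View pics/w4.png

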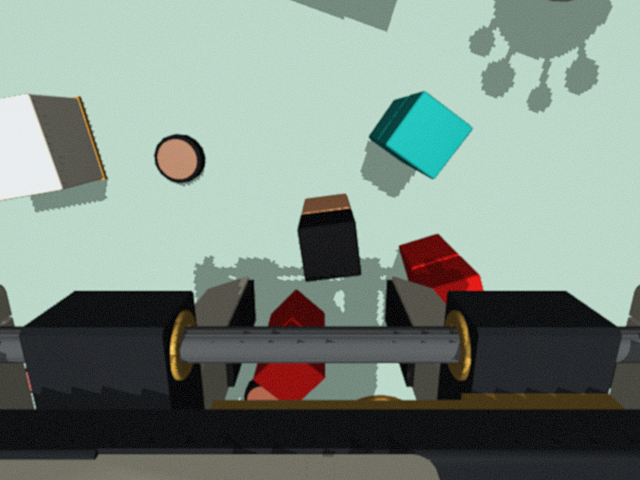

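```bash
python3 - <<'E'
from h import *
c=dict(np.load('pics/w4.npz')); a=c['image'][:,:,::-1][180:300,270:390]
a=cv2.convertScaleAbs(a,alpha=2.5,beta=-10); cv2.imwrite('pics/w4c.png',cv2.resize(a,None,fx=5,fy=5,interpolation=2))
E
```

```text
(no output)
```

View pics/w4c.png

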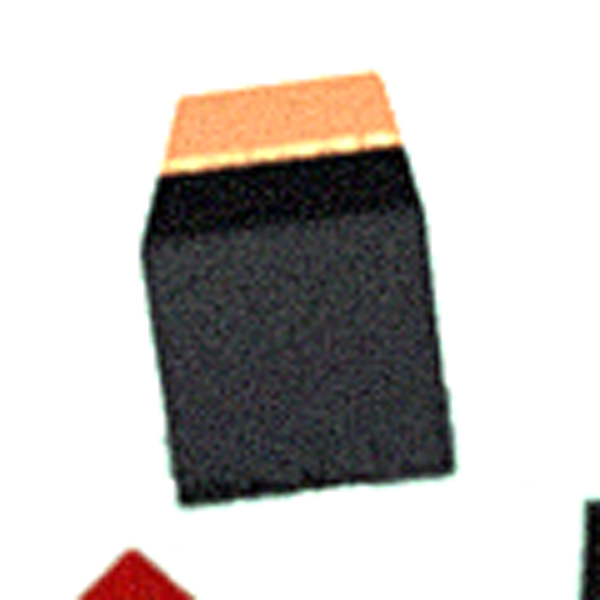

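```bash
cat > face.py <<'E'
from h import *
def face(f,L,x0,y0,s,z):
    c=dict(np.load(f'pics/{f}.npz')); Q=np.array([ray(c,x0+x/s,y0+y/s,z)[:2] for x,y in L])
    e=[Q[(i+1)%4]-Q[i] for i in range(4)]
    print('c',Q.mean(0).round(4),'sides',[round(float(np.hypot(*v)),4) for v in e],'yaw',[round(float(np.arctan2(v[1],v[0])%(np.pi/2)),3) for v in e])
E
python3 -c "
from face import *
face('w4',[(145,240),(422,208),(453,470),(180,503)],270,180,5,.09)"
```

```text
c [ 0.6464 -0.0045] sides [0.0317, 0.0322, 0.0325, 0.0325] yaw [0.423, 0.44, 0.435, 0.415]
```

```bash
python3 -m creep '[0.62,-0.001,-0.004,-0.01,0.1, 0.62,0,0,-0.02,0, 0.62,0,0,-0.02,0, 0.62,0,0,0,0]'
```

```text
time: 9.75
tool_pos: [0.6383, -0.0088, 0.1261]
tool_rot: [-3.134, 0.003, 0.4]
contact_force: [0.2, 0.2, -0.6]
opening: 0.0568
```

```bash
python3 -m creep '[0.62,0.003,0.004,-0.015,0, 0.62,0,0,-0.015,0, 0.62,0,0,-0.01,0, 0.62,0,0,0,0]'
```

```text
time: 10.25
tool_pos: [0.6417, -0.0053, 0.0853]
tool_rot: [-3.135, 0.001, 0.399]
contact_force: [0.5, -0.3, -0.6]
opening: 0.0566
```

```bash
python3 -m creep '[0.62,0,0,-0.01,0, 0.62,0,0,-0.005,0, 0.62,0,0,0,0, 0.3,0,0,0,0, 0.15,0,0,0,0, 0.15,0,0,0,0, 0.15,0,0,0,0]'; python3 -m creep '[0.15,0,0,0.01,0, 0.15,0,0,0.03,0, 0.15,0,0,0.04,0, 0.15,0,0,0.04,0, 0.15,0,0,0,0]'
```

```text
time: 11.12
tool_pos: [0.6424, -0.0054, 0.0704]
tool_rot: [-3.137, -0.0, 0.399]
contact_force: [0.2, -0.0, -2.2]
opening: 0.0341
time: 11.75
tool_pos: [0.6416, -0.0052, 0.1957]
tool_rot: [-3.136, -0.0, 0.399]
contact_force: [-1.7, -0.5, -1.2]
opening: 0.0341
```

```bash
python3 -m creep '[0.15,-0.02,0.01,0,0, 0.15,-0.03,0.013,0,0, 0.15,-0.03,0.013,0,0, 0.15,-0.03,0.013,0,0, 0.15,-0.03,0.013,0,0, 0.15,-0.025,0.013,0,0, 0.15,-0.012,0.008,0,0, 0.15,0,0,0,0, 0.15,0,0,0,0]'
```

```text
time: 12.88
tool_pos: [0.4558, 0.0795, 0.1888]
tool_rot: [-3.132, 0.009, 0.398]
contact_force: [0.1, 0.5, -1.2]
opening: 0.0344
```

```bash
python3 -m creep '[0.15,0.005,-0.002,-0.03,0, 0.15,0,0,-0.025,0, 0.15,0,0,-0.015,0, 0.15,0,0,0,0, 0.15,0,0,0,0]'; python3 - <<'E'
from h import *
c=snap('side','s5')
a=cv2.imread('pics/s5.png')[200:310,280:420]; cv2.imwrite('pics/s5c.png',cv2.resize(a,None,fx=5,fy=5,interpolation=2))
E
```

```text
time: 13.5
tool_pos: [0.466, 0.0753, 0.117]
tool_rot: [-3.134, 0.005, 0.395]
contact_force: [-0.2, -0.7, -1.1]
opening: 0.034
```

View pics/s5c.png

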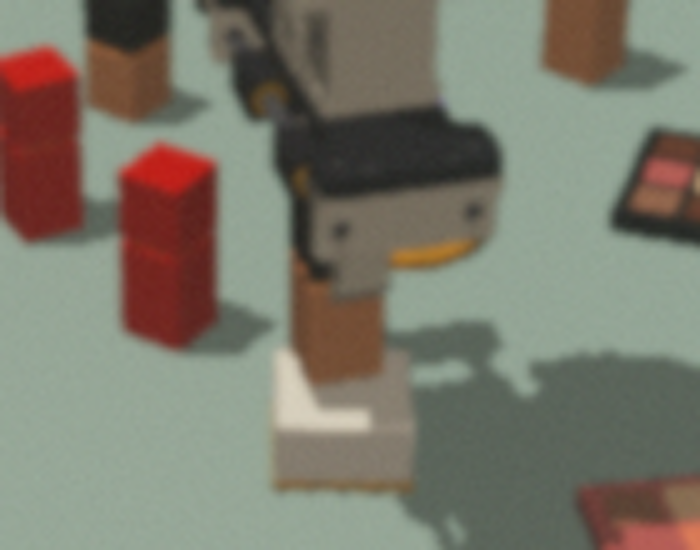

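The bottle is over the block but about 5 mm too far in +x, so I'll correct that and lower it.

```bash
python3 -m creep '[0.15,-0.005,0.003,-0.004,0, 0.15,0,0,-0.003,0, 0.15,0,0,0,0]'
```

```text
time: 13.92
tool_pos: [0.4613, 0.0786, 0.1109]
tool_rot: [-3.135, 0.003, 0.395]
contact_force: [0.6, -0.2, -1.4]
opening: 0.0339
```

```bash
python3 -m creep '[0.15,0,0,-0.002,0, 0.15,0,0,-0.001,0, 0.15,0,0,0,0]'
```

```text
time: 14.3
tool_pos: [0.4615, 0.0786, 0.1079]
tool_rot: [-3.136, 0.002, 0.395]
contact_force: [0.0, -0.6, -0.2]
opening: 0.0342
```

```bash
python3 -m creep '[0.15,0,0,-0.001,0, 0.15,0,0,0,0]';  python3 -m creep '[0.15,0,0,-0.001,0, 0.15,0,0,0,0]'; python3 -m creep '[0.15,0,0,-0.001,0, 0.15,0,0,0,0]'
```

```text
time: 14.55
tool_pos: [0.4616, 0.0786, 0.1068]
tool_rot: [-3.136, 0.002, 0.395]
contact_force: [0.4, -0.2, -1.0]
opening: 0.0341
time: 14.8
tool_pos: [0.4616, 0.0786, 0.1058]
tool_rot: [-3.136, 0.002, 0.395]
contact_force: [-0.5, 0.1, -0.8]
opening: 0.0341
time: 15.05
tool_pos: [0.4618, 0.0786, 0.1054]
tool_rot: [-3.136, 0.001, 0.395]
contact_force: [0.4, -0.8, -1.8]
opening: 0.0341
```

```bash
python3 -m creep '[0.45,0,0,0,0, 0.6,0,0,0,0, 0.6,0,0,0.02,0, 0.6,0,0,0.04,0, 0.6,0.01,-0.02,0.04,0, 0.6,0.02,-0.05,0,0.1, 0.6,0.02,-0.05,0,0.1, 0.6,0.03,-0.05,0,0.1, 0.6,0.03,-0.05,0,0.1, 0.6,0.03,-0.05,0,0.1, 0.6,0.01,-0.02,0,0.05, 0.6,0,0,0,0]'; python3 - <<'E'
from h import *
snap('side','s6')
a=cv2.imread('pics/s6.png')[200:310,280:420]; cv2.imwrite('pics/s6c.png',cv2.resize(a,None,fx=5,fy=5,interpolation=2))
snap('wrist','w6')
E
```

```text
time: 16.55
tool_pos: [0.6147, -0.2211, 0.2079]
tool_rot: [-3.138, 0.001, 0.965]
contact_force: [-0.5, -0.0, -0.2]
opening: 0.0553
```

View pics/s6c.png

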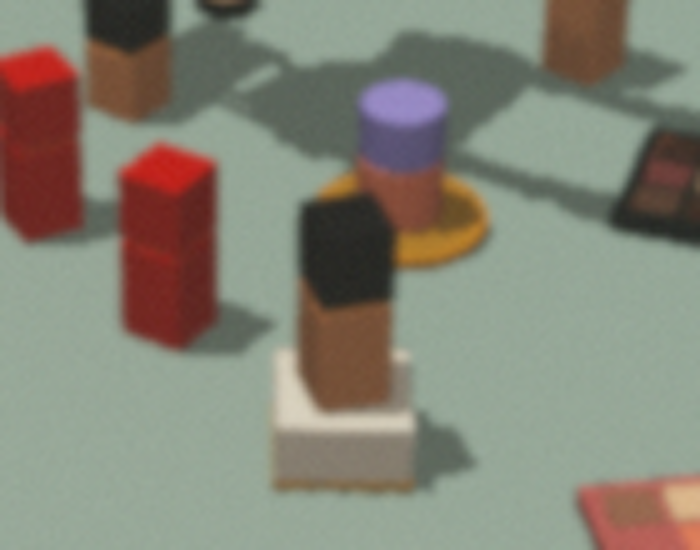

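View pics/w6.png

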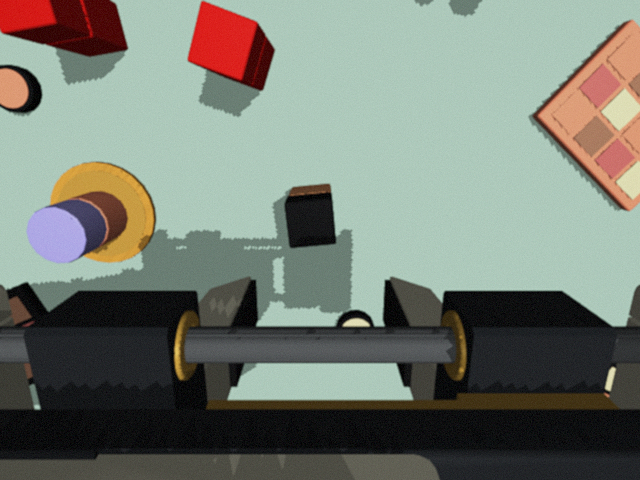

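The middle bottle stands centred on its block. Next is a closer look at the short one.

```bash
python3 - <<'E'
from h import *
c=dict(np.load('pics/w6.npz')); a=c['image'][:,:,::-1][170:260,265:355]
a=cv2.convertScaleAbs(a,alpha=2.5,beta=-10); cv2.imwrite('pics/w6c.png',cv2.resize(a,None,fx=6,fy=6,interpolation=2))
E
```

```text
(no output)
```

View pics/w6c.png

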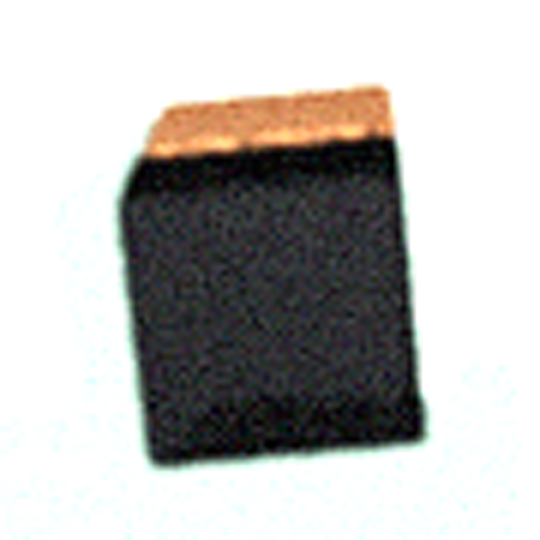

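```bash
python3 -c "
from face import *
face('w6',[(125,200),(398,175),(425,438),(152,465)],265,170,6,.07)"
```

```text
c [ 0.6128 -0.2116] sides [0.0318, 0.032, 0.0328, 0.0324] yaw [1.058, 1.073, 1.069, 1.041]
```

```bash
python3 -m creep '[0.62,-0.004,0.005,-0.02,0.085, 0.62,-0.003,0.004,-0.03,0, 0.62,0,0,-0.03,0, 0.62,0,0,-0.02,0, 0.62,0,0,0,0, 0.62,0,0,0,0]'
```

```text
time: 17.4
tool_pos: [0.6056, -0.201, 0.1099]
tool_rot: [-3.14, -0.001, 1.058]
contact_force: [-0.2, 0.1, 0.4]
opening: 0.0571
```

```bash
python3 -m creep '[0.62,0.0025,-0.0105,0,0, 0.62,0,0,0,0, 0.62,0,0,-0.015,0, 0.62,0,0,0,0]'; python3 - <<'E'
from h import *
snap('side','s7')
a=cv2.imread('pics/s7.png')[140:240,250:390]; cv2.imwrite('pics/s7c.png',cv2.resize(a,None,fx=5,fy=5,interpolation=2))
snap('wrist','w7')
E
```

```text
time: 17.9
tool_pos: [0.6091, -0.2126, 0.0965]
tool_rot: [3.14, -0.001, 1.058]
contact_force: [-0.4, 0.4, -0.1]
opening: 0.0567
```

View pics/s7c.png

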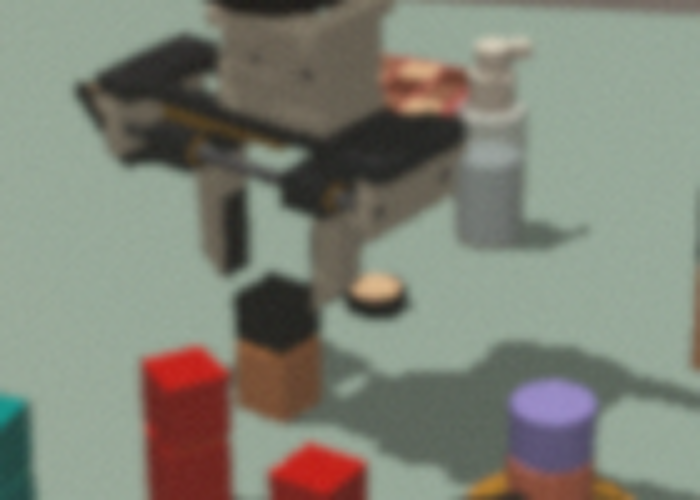

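View pics/w7.png

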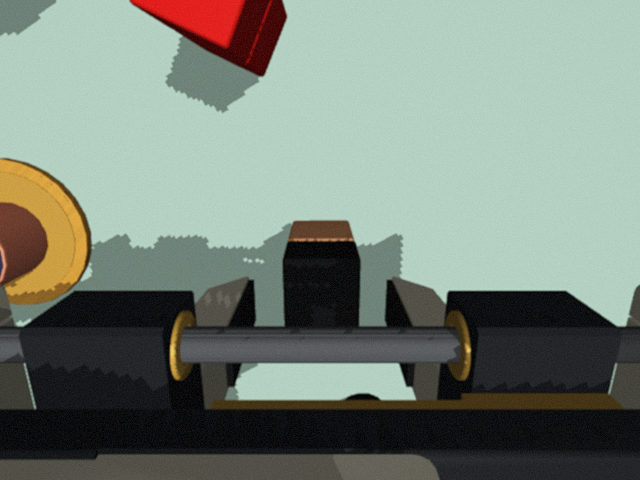

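```bash
python3 - <<'E'
from h import *
c=dict(np.load('pics/w7.npz')); p=ray(c,321.5,258,.07); y=1.058; t=telemetry.observe()['tool_pos']
q=p[:2]-.017*np.array([np.cos(y),np.sin(y)]); print(p,q,t)
E
```

```text
[ 0.62072876 -0.19668587  0.07      ] [ 0.61238829 -0.21149926] [ 0.60990535 -0.21290628  0.09792028]
```

The bottle is centred between the jaws (u 284–359) and aligned with them. I'll descend, grip and lift.

```bash
python3 -m creep '[0.62,0,0,-0.015,0, 0.62,0,0,-0.015,0, 0.62,0,0,-0.012,0, 0.62,0,0,0,0, 0.62,0,0,0,0]'
```

```text
time: 18.62
tool_pos: [0.6095, -0.2125, 0.052]
tool_rot: [3.139, -0.001, 1.058]
contact_force: [-0.3, -0.7, 0.2]
opening: 0.0567
```

```bash
python3 -m creep '[0.3,0,0,0,0, 0.15,0,0,0,0, 0.15,0,0,0,0, 0.15,0,0,0,0]'; python3 -m creep '[0.15,0,0,0.01,0, 0.15,0,0,0.03,0, 0.15,0,0,0.04,0, 0.15,0,0,0.04,0, 0.15,0,0,0.02,0, 0.15,0,0,0,0]'
```

```text
time: 19.12
tool_pos: [0.6101, -0.2128, 0.0533]
tool_rot: [3.136, -0.001, 1.058]
contact_force: [-0.2, -0.4, -0.8]
opening: 0.0339
time: 19.88
tool_pos: [0.6093, -0.2124, 0.2003]
tool_rot: [3.135, -0.002, 1.058]
contact_force: [-0.2, -0.2, -1.6]
opening: 0.0338
```

```bash
python3 -m creep '[0.15,0,0.02,0.03,0, 0.15,-0.01,0.03,0.01,0, 0.15,-0.02,0.04,0,0, 0.15,-0.02,0.04,0,0, 0.15,-0.02,0.04,0,0, 0.15,-0.02,0.04,0,0, 0.15,-0.02,0.04,0,0, 0.15,-0.02,0.04,0,0, 0.15,-0.02,0.04,0,0, 0.15,-0.02,0.03,0,0, 0.15,-0.02,0.02,0,0, 0.15,0,0,0,0]'
```

```text
time: 21.38
tool_pos: [0.4058, 0.1781, 0.2292]
tool_rot: [-3.131, 0.005, 1.056]
contact_force: [0.7, -0.8, -0.9]
opening: 0.0339
```

```bash
python3 -m creep '[0.15,-0.005,0.03,0,0, 0.15,-0.01,0.03,0,0, 0.15,-0.008,0.028,0,0, 0.15,0,0,0,0, 0.15,0,0,-0.03,0, 0.15,0,0,-0.04,0, 0.15,0,0,-0.03,0, 0.15,0,0,-0.02,0, 0.15,0,0,0,0, 0.15,0,0,0,0]'
```

```text
time: 22.62
tool_pos: [0.3885, 0.26, 0.1031]
tool_rot: [-3.134, 0.009, 1.05]
contact_force: [0.3, 0.0, -0.6]
opening: 0.0338
```

```bash
python3 -m creep '[0.15,-0.005,0.007,-0.01,0, 0.15,0,0,-0.01,0, 0.15,0,0,0,0, 0.15,0,0,0,0]'; python3 - <<'E'
from h import *
c=snap('side','s8')
a=cv2.imread('pics/s8.png')[270:380,320:460]; cv2.imwrite('pics/s8c.png',cv2.resize(a,None,fx=5,fy=5,interpolation=2))
E
```

```text
time: 23.12
tool_pos: [0.3842, 0.2678, 0.0834]
tool_rot: [-3.136, 0.006, 1.05]
contact_force: [0.5, 0.3, -1.8]
opening: 0.0337
```

View pics/s8c.png

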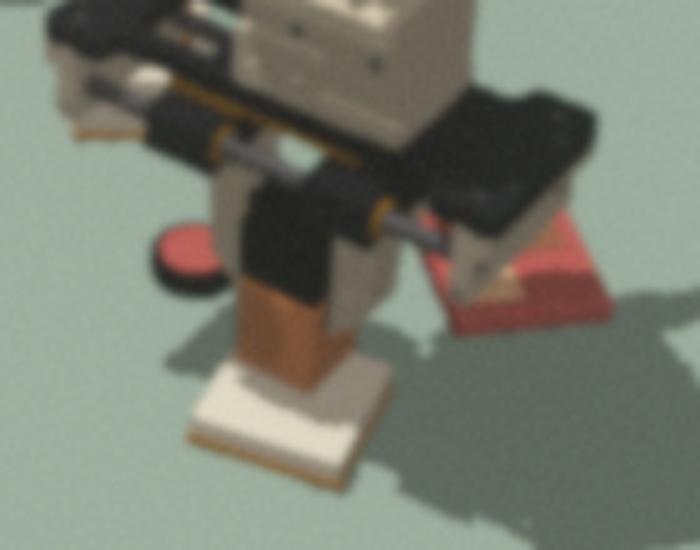

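```bash
python3 -m creep '[0.15,-0.001,0,-0.006,0, 0.15,0,0,-0.005,0, 0.15,0,0,0,0]'; python3 -m creep '[0.15,0,0,-0.002,0, 0.15,0,0,0,0]'
```

```text
time: 23.55
tool_pos: [0.3833, 0.2677, 0.0718]
tool_rot: [-3.136, 0.006, 1.05]
contact_force: [0.5, -1.4, -1.2]
opening: 0.034
time: 23.8
tool_pos: [0.3834, 0.2677, 0.0697]
tool_rot: [-3.136, 0.006, 1.05]
contact_force: [0.1, 0.1, -1.4]
opening: 0.0338
```

```bash
python3 -m creep '[0.15,0,0,-0.001,0, 0.15,0,0,0,0]'; python3 -m creep '[0.15,0,0,-0.001,0, 0.15,0,0,0,0]'; python3 -m creep '[0.15,0,0,-0.001,0, 0.15,0,0,0,0]'
```

```text
time: 24.05
tool_pos: [0.3835, 0.2678, 0.0687]
tool_rot: [-3.136, 0.005, 1.05]
contact_force: [-0.0, -0.7, -0.8]
opening: 0.0336
time: 24.3
tool_pos: [0.3836, 0.2679, 0.0682]
tool_rot: [-3.137, 0.005, 1.05]
contact_force: [0.6, -0.1, -2.2]
opening: 0.0341
time: 24.55
tool_pos: [0.3837, 0.2679, 0.0683]
tool_rot: [-3.137, 0.004, 1.05]
contact_force: [0.6, -1.4, -1.4]
opening: 0.0342
```

```bash
python3 -m creep '[0.45,0,0,0,0, 0.62,0,0,0,0, 0.62,0,0,0.02,0, 0.62,0,0,0.05,0, 0.62,0,0,0.05,0, 0.62,0.02,-0.03,0.04,0, 0.62,0.02,-0.05,0,0, 0.62,0.02,-0.05,0,0, 0.62,0,-0.05,0,0, 0.62,0,-0.05,0,0, 0.62,0,-0.04,0,0, 0.62,0,0,0,0]'; python3 - <<'E'
from h import *
c=snap('side','s9')
a=cv2.imread('pics/s9.png')[270:380,320:460]; cv2.imwrite('pics/s9c.png',cv2.resize(a,None,fx=5,fy=5,interpolation=2))
E
```

```text
time: 26.05
tool_pos: [0.4445, -0.0106, 0.2328]
tool_rot: [-3.14, 0.004, 1.052]
contact_force: [-0.1, 0.4, 0.4]
opening: 0.0573
```

View pics/s9c.png

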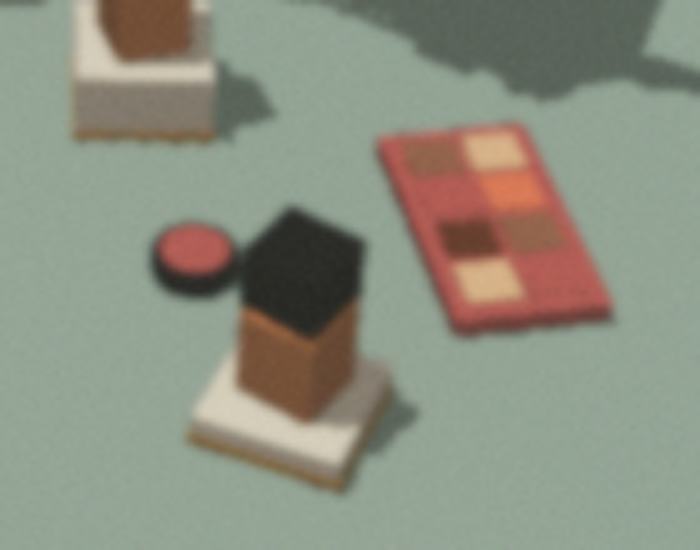

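```bash
python3 -m creep '[0.62,0,-0.03,0,0, 0.62,0,-0.05,0,0, 0.62,-0.01,-0.05,0,0, 0.62,-0.02,-0.05,0,0, 0.62,-0.02,-0.05,0,0, 0.62,-0.02,-0.03,0,0, 0.62,0,0,0,0, 0.62,0,0,0,0]'; python3 - <<'E'
from ov import *
c=snap('side','s10'); c=snap('wrist','w10'); c=snap('top','t10')
I=[(.3815,.2676,-.285,.015,.06,0),(.382,.2686,1.05,.07,.034,.015)]
ov('side0',I,320,290,140,100,5,'d1');ov('s10',I,320,290,140,100,5,'d2');ov('t10',I,160,260,70,70,8,'d3')
E
```

```text
time: 27.1
tool_pos: [0.376, -0.2673, 0.2321]
tool_rot: [-3.139, -0.0, 1.066]
contact_force: [1.1, 0.4, 0.9]
opening: 0.0568
```

View pics/d2.png

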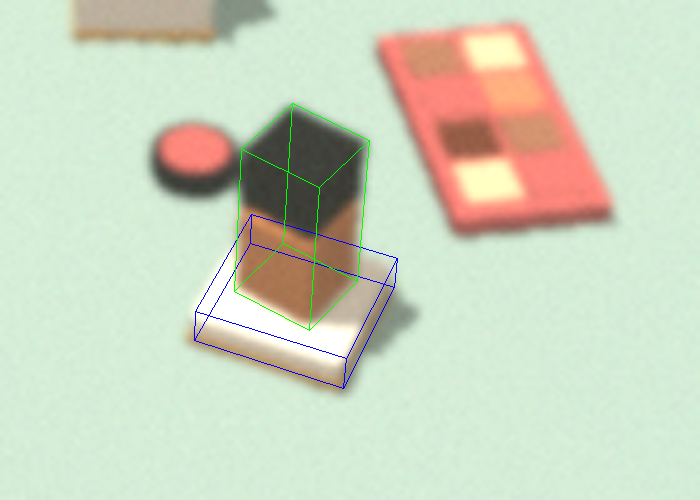

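View pics/d3.png

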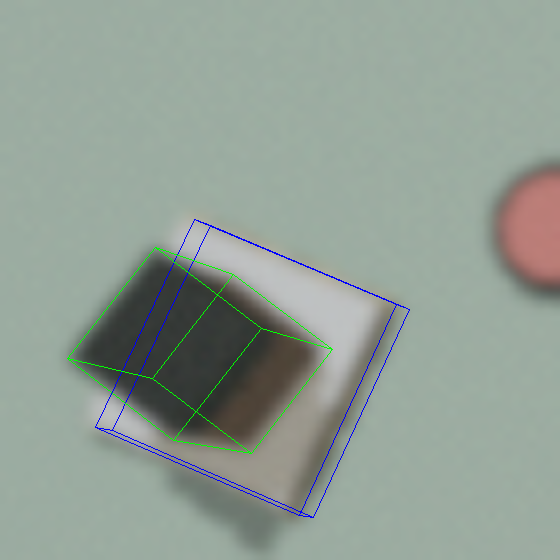

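View pics/w10.png

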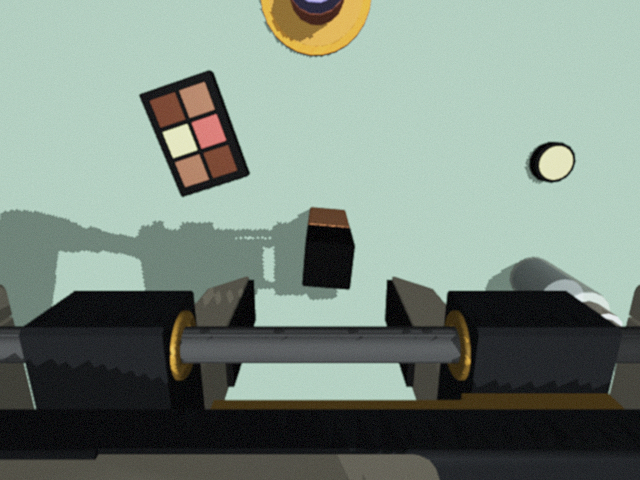

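```bash
python3 - <<'E'
from ov import *
c=dict(np.load('pics/w10.npz')); a=c['image'][:,:,::-1][195:300,280:380]
a=cv2.convertScaleAbs(a,alpha=2.5,beta=-10); cv2.imwrite('pics/w10c.png',cv2.resize(a,None,fx=5.5,fy=5.5,interpolation=2))
I=[(.6324,.2079,.485,.055,.06,0),(.46,.0775,.11,.035,.06,0)]
ov('t10',I,205,165,60,60,9,'d4');ov('side0',I,225,280,70,60,9,'d5')
E
```

```text
(no output)
```

View pics/w10c.png

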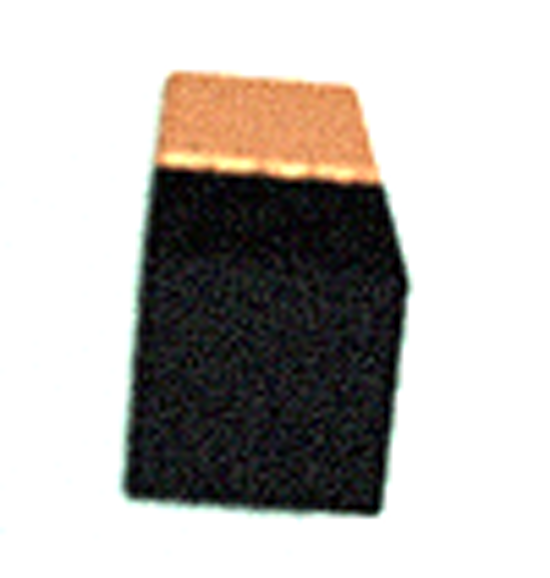

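View pics/d4.png

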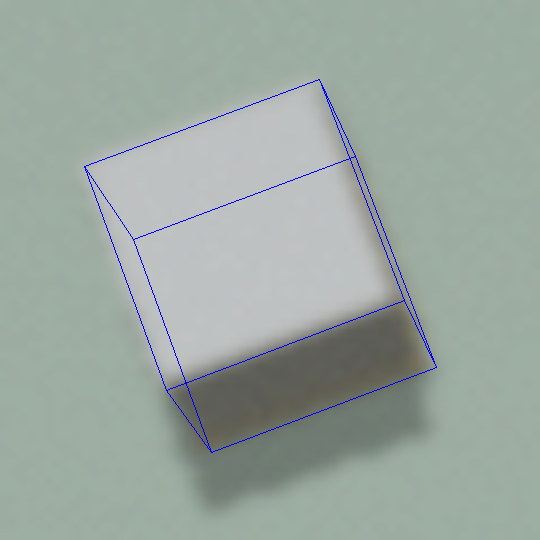

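View pics/d5.png

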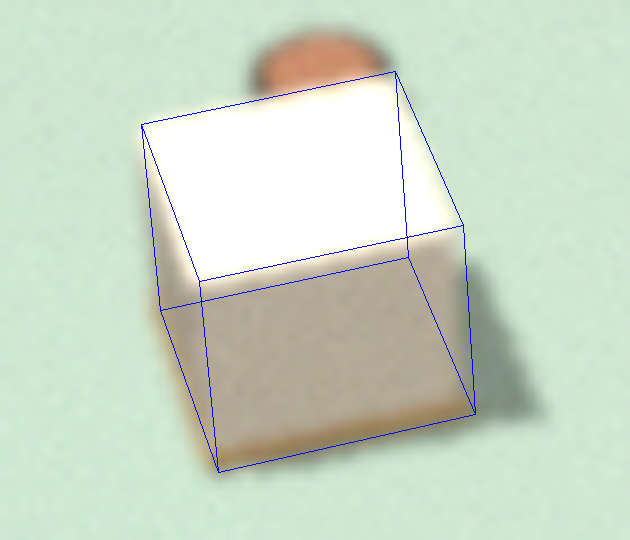

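```bash
python3 -c "
from face import *
face('w10',[(138,262),(408,287),(380,515),(125,497)],280,195,5.5,.11)
from m1 import *
fit(430,318,55,45,(459,340))"; python3 - <<'E'
from ov import *
I=[(.368,-.2867,1.013,.11,.034,0)]
ov('s10',I,360,160,90,70,7,'d6');ov('top0',I,420,315,80,60,7,'d7')
a=cv2.imread('pics/d6.png');b=cv2.imread('pics/d7.png');b=cv2.resize(b,(630,473));
cv2.imwrite('pics/d67.png',cv2.resize(np.vstack([a,b]),(400,600)))
E
```

```text
c [ 0.3717 -0.2876] sides [0.0333, 0.0305, 0.0324, 0.0312] yaw [0.97, 0.973, 0.99, 1.003]
(459, 340)
 644
 (0.07, np.float64(76.56), array([ 0.3689, -0.2949,  1.0435]))
 (0.09, np.float64(19.61), array([ 0.3684, -0.2909,  1.0037]))
 (0.11, np.float64(20.23), array([ 0.368 , -0.2867,  1.0126]))
```

View pics/d67.png

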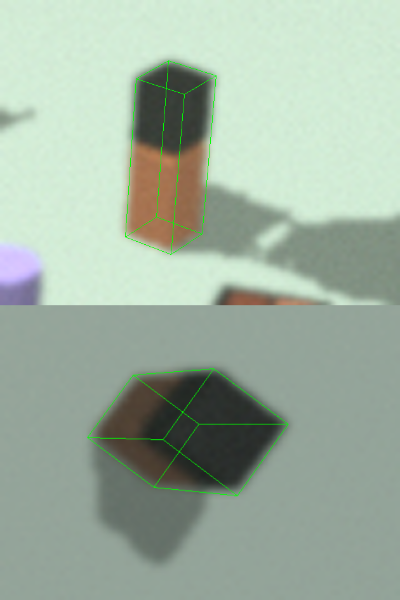

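```bash
python3 -m creep '[0.62,-0.0075,-0.0205,-0.02,-0.075, 0.62,0,0,-0.03,0, 0.62,0,0,-0.03,0, 0.62,0,0,0,0, 0.62,0,0,0,0]'
```

```text
time: 27.88
tool_pos: [0.372, -0.2851, 0.1522]
tool_rot: [3.14, 0.0, 0.998]
contact_force: [0.1, 0.7, 0.4]
opening: 0.0567
```

```bash
python3 -m creep '[0.62,-0.003,-0.0025,0,0, 0.62,0,0,0,0, 0.62,0,0,-0.015,0, 0.62,0,0,0,0]'; python3 -c "
from h import *
snap('wrist','w11')"
```

```text
time: 28.38
tool_pos: [0.3702, -0.2888, 0.1404]
tool_rot: [3.133, 0.002, 0.998]
contact_force: [0.2, -0.6, 0.2]
opening: 0.0567
```

View pics/w11.png

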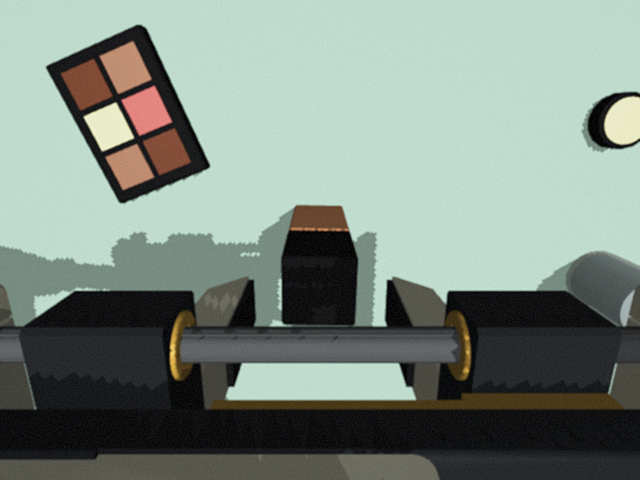

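Bottle centred (u 282–356, jaws at about 320) and square to the jaws. I'll descend.

```bash
python3 -m creep '[0.62,0,0,-0.015,0, 0.62,0,0,-0.02,0, 0.62,0,0,-0.015,0, 0.62,0,0,-0.008,0, 0.62,0,0,0,0, 0.62,0,0,0,0]'
```

```text
time: 29.18
tool_pos: [0.3728, -0.2917, 0.0862]
tool_rot: [3.123, 0.005, 0.998]
contact_force: [-0.4, 0.1, 1.3]
opening: 0.0569
```

```bash
python3 -m creep '[0.3,0,0,0,0, 0.15,0,0,0,0, 0.15,0,0,0,0, 0.15,0,0,0,0]'; python3 -m creep '[0.15,0,0,0.01,0, 0.15,0,0,0.03,0, 0.15,0,0,0.04,0, 0.15,0,0,0.04,0, 0.15,0,0,0.04,0, 0.15,0,0,0.02,0, 0.15,0,0,0,0]'
```

```text
time: 29.68
tool_pos: [0.3731, -0.292, 0.0872]
tool_rot: [3.122, 0.005, 0.998]
contact_force: [0.0, 0.3, -1.4]
opening: 0.0342
time: 30.55
tool_pos: [0.3718, -0.2905, 0.2758]
tool_rot: [3.121, 0.005, 0.998]
contact_force: [0.1, 0.0, -1.8]
opening: 0.034
```

```bash
python3 -m creep '[0.15,0.01,0.02,0,0, 0.15,0.02,0.03,0,0, 0.15,0.02,0.04,0,0, 0.15,0.02,0.04,0,0, 0.15,0.02,0.04,0,0, 0.15,0.02,0.04,0,0, 0.15,0.02,0.04,0,0, 0.15,0.02,0.04,0,0, 0.15,0.02,0.04,0,0, 0.15,0.02,0.03,0,0, 0.15,0.01,0.02,0,0, 0.15,0,0,0,0]'
```

```text
time: 32.05
tool_pos: [0.57, 0.104, 0.2606]
tool_rot: [-3.14, 0.014, 0.996]
contact_force: [-0.0, 0.3, -1.9]
opening: 0.034
```

```bash
python3 -m creep '[0.15,0.02,0.03,0,0, 0.15,0.02,0.04,0,0, 0.15,0.013,0.025,0,0, 0.15,0,0,0,0, 0.15,0,0,0,0]'
```

```text
time: 32.67
tool_pos: [0.6217, 0.1959, 0.2558]
tool_rot: [-3.134, 0.022, 0.992]
contact_force: [1.2, 0.0, -1.6]
opening: 0.0336
```

```bash
python3 -m creep '[0.15,0.011,0.013,-0.02,0, 0.15,0,0,-0.03,0, 0.15,0,0,-0.03,0, 0.15,0,0,-0.01,0, 0.15,0,0,0,0, 0.15,0,0,0,0]'; python3 - <<'E'
from h import *
snap('side','s12')
a=cv2.imread('pics/s12.png')[230:345,200:340]; cv2.imwrite('pics/s12c.png',cv2.resize(a,None,fx=5,fy=5,interpolation=2))
E
```

```text
time: 33.42
tool_pos: [0.6323, 0.2019, 0.1667]
tool_rot: [-3.137, 0.022, 0.985]
contact_force: [0.3, -0.4, -0.5]
opening: 0.0339
```

View pics/s12c.png

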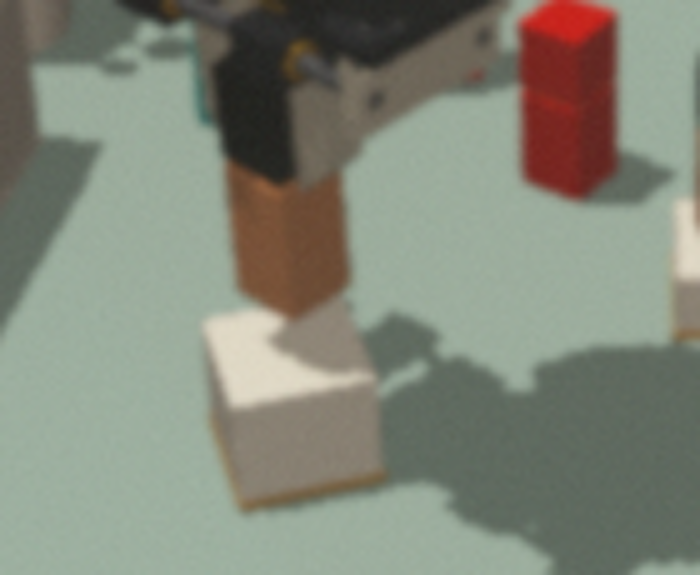

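```bash
python3 -m creep '[0.15,0.001,0.007,-0.006,0, 0.15,0,0,-0.006,0, 0.15,0,0,-0.004,0, 0.15,0,0,0,0, 0.15,0,0,0,0]'; python3 - <<'E'
from ov import *
snap('side','s13')
t=telemetry.observe()['tool_pos']; print(t)
ov('s13',[(.633,.209,.485,.055,.06,0),(t[0],t[1],.985,.11,.034,t[2]-.0872)],200,230,140,115,5,'s13c')
E
```

```text
time: 34.1
tool_pos: [0.634, 0.21, 0.1513]
tool_rot: [-3.139, 0.02, 0.986]
contact_force: [0.2, 0.3, -1.2]
opening: 0.0339
[0.63396865 0.20999384 0.15130006]
```

View pics/s13c.png

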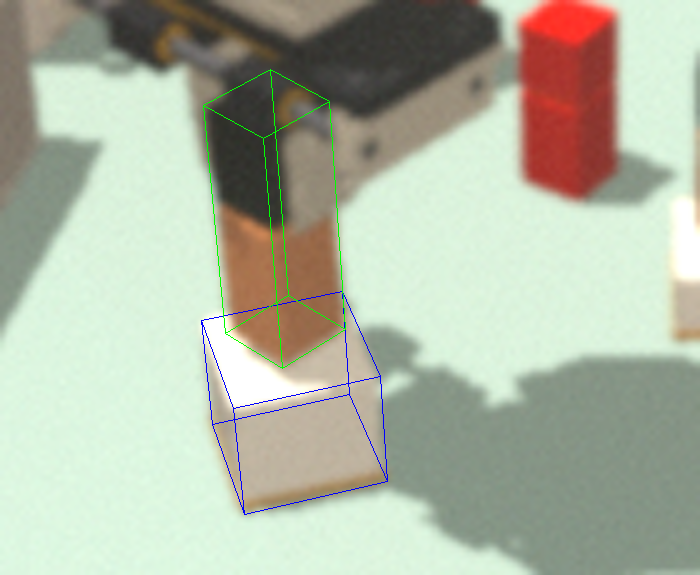

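```bash
python3 -m creep '[0.15,0,0,-0.003,0, 0.15,0,0,-0.002,0, 0.15,0,0,0,0]'; python3 -m creep '[0.15,0,0,-0.002,0, 0.15,0,0,0,0]'; python3 -m creep '[0.15,0,0,-0.001,0, 0.15,0,0,0,0]';python3 -m creep '[0.15,0,0,-0.001,0, 0.15,0,0,0,0]'
```

```text
time: 34.52
tool_pos: [0.634, 0.2099, 0.1461]
tool_rot: [-3.139, 0.02, 0.985]
contact_force: [0.7, -0.1, -1.6]
opening: 0.0343
time: 34.78
tool_pos: [0.6341, 0.2098, 0.144]
tool_rot: [-3.139, 0.02, 0.985]
contact_force: [-0.1, 0.5, -1.4]
opening: 0.0339
time: 35.02
tool_pos: [0.6341, 0.2098, 0.143]
tool_rot: [-3.139, 0.019, 0.985]
contact_force: [0.5, 0.8, -1.3]
opening: 0.0343
time: 35.28
tool_pos: [0.6342, 0.2099, 0.1422]
tool_rot: [-3.139, 0.019, 0.985]
contact_force: [-0.8, -0.6, -1.2]
opening: 0.0338
```

```bash
python3 -m creep '[0.15,0,0,-0.001,0, 0.15,0,0,0,0]'; python3 -m creep '[0.15,0,0,-0.001,0, 0.15,0,0,0,0]'
```

```text
time: 35.52
tool_pos: [0.6343, 0.2099, 0.1422]
tool_rot: [-3.14, 0.019, 0.985]
contact_force: [0.8, -0.1, -1.3]
opening: 0.034
time: 35.78
tool_pos: [0.6343, 0.2099, 0.1422]
tool_rot: [-3.141, 0.018, 0.986]
contact_force: [-0.9, -1.0, -1.1]
opening: 0.0339
```

The descent stopped at the expected height (0.0872 + 0.055 = 0.1422). I'll release and retreat.

```bash
python3 -m creep '[0.45,0,0,0,0, 0.62,0,0,0,0, 0.62,0,0,0,0, 0.62,0,0,0.02,0, 0.62,0,0,0.04,0, 0.62,0,0,0.05,0, 0.62,-0.03,-0.02,0.04,0, 0.62,-0.03,-0.05,0,0, 0.62,-0.03,-0.06,0,0, 0.62,-0.03,-0.06,0,0, 0.62,-0.03,-0.06,0,0, 0.62,0,-0.05,0,0]'; python3 -m creep '[0.62,0,-0.05,0,0, 0.62,0,-0.06,0,0, 0.62,-0.02,-0.06,0,0, 0.62,-0.02,-0.06,0,0, 0.62,0,-0.04,0,0, 0.62,0,0,0,0, 0.62,0,0,0,0]'; python3 - <<'E'
from h import *
snap('side','s14'); snap('top','t14')
a=cv2.imread('pics/s14.png')[150:360,200:480]; cv2.imwrite('pics/s14c.png',cv2.resize(a,None,fx=2.8,fy=2.8,interpolation=2))
a=cv2.imread('pics/t14.png')[140:340,100:400];a=cv2.convertScaleAbs(a,alpha=1.5); cv2.imwrite('pics/t14c.png',cv2.resize(a,None,fx=2.6,fy=2.6,interpolation=2))
E
```

```text
time: 37.28
tool_pos: [0.4859, -0.0805, 0.2945]
tool_rot: [3.139, 0.018, 0.992]
contact_force: [1.6, -0.6, -0.4]
opening: 0.0572
time: 38.15
tool_pos: [0.4438, -0.3575, 0.2949]
tool_rot: [3.136, 0.017, 0.987]
contact_force: [-0.2, 0.1, -1.1]
opening: 0.0568
```

View pics/s14c.png

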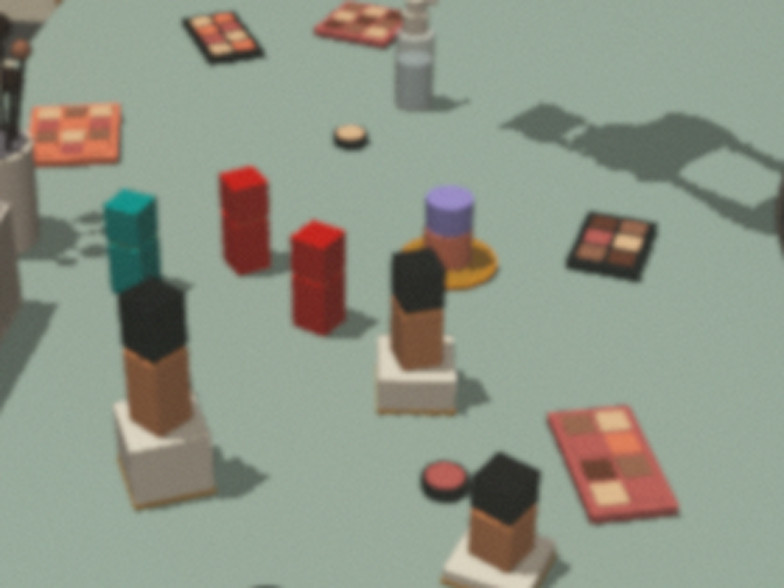

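View pics/t14c.png

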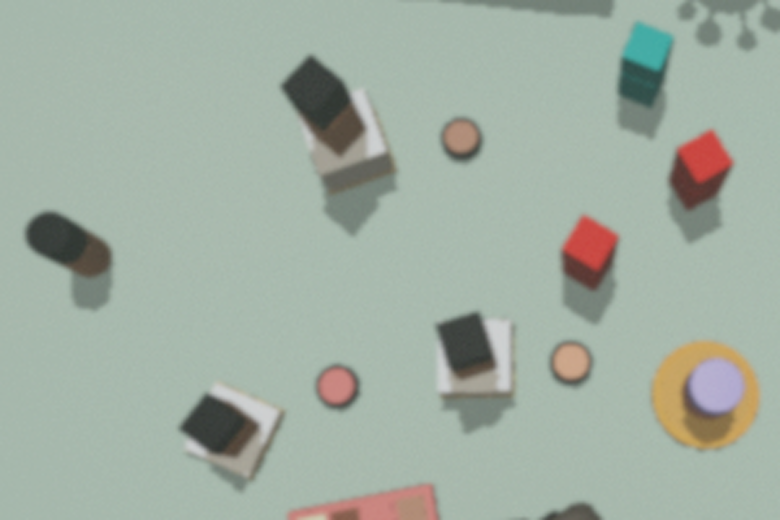

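All four are in place and upright. I'll run a quantitative offset check in both views.

```bash
cat > fin.py <<'E'
from h import *
from m1 import box
from scipy.optimize import minimize
def fit(f,x,y,a,h,w,z0,name,th,pad=6):
    c=dict(np.load(f'pics/{f}.npz'));im=c['image'].astype(int);S=8
    P=np.array([proj(c,X) for X in box(x,y,a,h,w,z0)]);x0,y0=(P.min(0)-pad).astype(int);W,H=(P.max(0)+pad-[x0,y0]).astype(int)
    p=im[y0:y0+H,x0:x0+W]; r,g,b=p[...,0],p[...,1],p[...,2]
    M=(((p.sum(2)<th[0])|(r>g+th[1])).astype(np.uint8))
    n,l,st,_=cv2.connectedComponentsWithStats(M);k=1+np.argmax(st[1:,4]);M=cv2.GaussianBlur((l==k).astype(np.float32),(3,3),.6)
    def cost(q):
        P=np.array([proj(c,X) for X in box(*q,h,w,z0)])-[x0,y0]
        I=np.zeros((H*S,W*S),np.uint8);cv2.fillConvexPoly(I,np.int32(cv2.convexHull(np.float32((P+.5)*S))),255)
        I=cv2.GaussianBlur(cv2.resize(I,(W,H),interpolation=cv2.INTER_AREA).astype(np.float32)/255,(3,3),.6);return((I-M)**2).sum()
    s=minimize(cost,[x,y,a],method='Nelder-Mead',options=dict(initial_simplex=[[x,y,a],[x+.006,y,a],[x,y+.006,a],[x,y,a+.15]],xatol=1e-4))
    print(f,name,s.x.round(4),round(s.fun,1),M.sum())
for f,th in(('t14',(200,-4)),('s14',(190,8))):
    fit(f,.382,.268,1.05,.07,.034,.015,'short',th); fit(f,.461,.078,.395,.09,.034,.035,'mid',th); fit(f,.634,.21,.985,.11,.034,.055,'tall',th)
c=dict(np.load('pics/t14.npz'))
print('jar',ray(c,100+715/2.6,140+387/2.6,.07),'tray',ray(c,100+705.5/2.6,140+395/2.6,.006))
E
python3 fin.py
```

```text
t14 short [0.3801 0.2621 0.6959] 308.2 886.9983
t14 mid [ 0.4505  0.0742 -0.0863] 319.7 827.16296
t14 tall [0.6184 0.1962 1.311 ] 270.2 1074.4991
s14 short [0.3826 0.2729 1.0746] 149.9 1021.0
s14 mid [0.46   0.0806 0.4119] 259.1 1082.1664
s14 tall [0.6334 0.2116 0.7531] 86.7 1302.3328
jar [ 0.45182123 -0.11493454  0.07      ] tray [ 0.45204491 -0.11495871  0.006     ]
```

Jar offset is under 1 mm. The automatic mask confuses the white block with the bottle, so I'll judge the bottles by overlay.

```bash
python3 - <<'E'
from ov import *
B=[((.3815,.2690),-.285,.015,(.382,.268),1.05,.07),((.460,.0775),.11,.035,(.461,.078),.395,.09),((.633,.2095),.485,.055,(.634,.210),.985,.11)]
T=[]
for f in('t14','s14'):
  c=dict(np.load(f'pics/{f}.npz'));row=[]
  for (r,ra,rh,b,ba,bh) in B:
    u,v=proj(c,[*r,rh+bh/2]).astype(int)
    ov(f,[(*r,ra,rh,.06,0),(*b,ba,bh,.034,rh)],u-32,v-37,65,74,4,'tmp'); row.append(cv2.imread('pics/tmp.png'))
  T.append(np.hstack(row))
cv2.imwrite('pics/fin.png',np.vstack(T)); print(np.vstack(T).shape)
E
```

```text
(592, 780, 3)
```

View pics/fin.png

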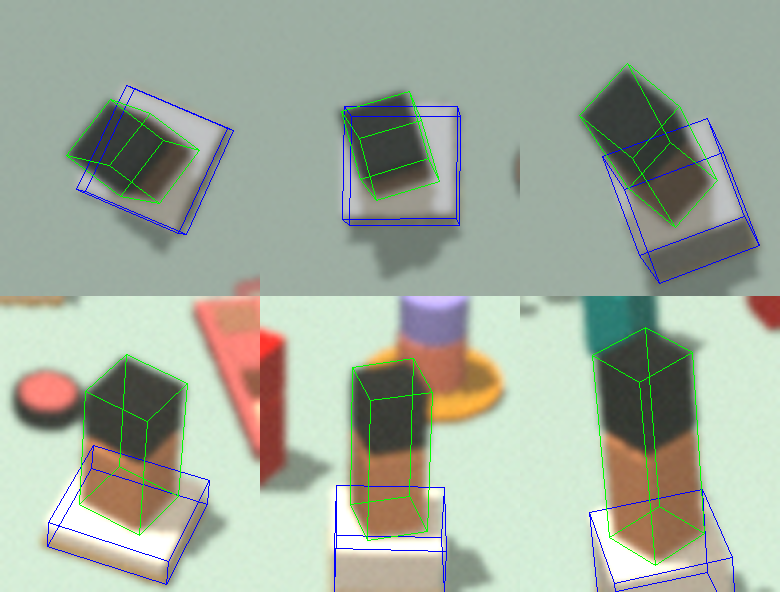

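Overlays agree in both views, all within about 6 mm of centre, and the bystanders haven't moved. I'll hand in.

```bash
python3 -c "
from h import *
print(telemetry.observe()['time']); print(workorder.hand_in())"
```

```text
38.25
the job is handed in; nothing more can be done
None
```

I moved the jar to the tray and put the short, middle and tall bottles on the low, middle and high blocks. Each was lowered slowly before release, and I handed in at 38 s; no verdict was reported.

**Last checks:**
- **Positions:** the last side and top pictures show all four upright and released. The jar measured less than 1 mm from the tray's centre. The bottle overlays agreed to a few mm, with each bottle about 6 mm or less from its block's centre.
- **Bystanders:** nothing was knocked over. The round bottle and the spray looked unmoved, but I only compared them by eye.
- **Arm:** it ended well clear of everything.

**What disagreed or failed:**
- **Wrist camera:** it read about 4–6 mm higher in x than the top camera, whose readings the side view supported. I used the top-camera positions for every pick and placing.
- **Low block:** the overlay put its centre a few mm off my first estimate, so the short bottle is probably the least centred.
- **Automatic fit:** my final fit of the bottle outlines failed because its mask merged the white blocks with the bottles. I judged those positions from the overlays instead.

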